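# Scoop a sample of ferrules under the magnifier

### The arm

A 6-joint arm with a two-finger parallel gripper is mounted at the origin on the work surface. World frame = base frame: x ahead of the robot, y to its left, z up, the work surface at z = 0. Lengths are in m, angles in degrees, forces in N, time in s.
With the tool pointing down it reaches from about 0.375 to 0.9 m from the base axis. Payload 3.1 kg.
Tool frame: the origin (TCP) lies on the centre line of the jaws, within the pads' length; the fingertips stand 8 mm ahead of it and the grasp point (between the pads) lies 11 mm behind it (bot.tip_extent is the distance from the TCP to the fingertips, in m); z points along the fingers, y is the line along which they close (so a half turn about z gives the same grasp; the last joint's range is limited). The gripper opens to 87 mm and grips with 3 to 60 N. Pads are 19 mm wide; open, the fingers measure 117 mm over their backs; the gripper's body (75 mm by 190 mm) begins 51 mm behind the grasp point.
Start: joints at [54.632, 30.224, 82.088, -0, 67.689, -10.227], TCP at [0.265, 0.566, 0.231] pointing down, gripper open.
Joint ranges: [-176.69, 176.69], [-43.24, 126.21], [12.49, 139.97], [-82, 262], [0, 151.66], [-163.58, 163.58]. Speed limits (degrees/s): [159.86, 159.86, 180, 180, 180, 180].

### API

Orientations are given as a 3x3 rotation matrix whose columns are the frame's x, y, z axes.
In Python, from rig import bot, vision, workorder gives the robot as it stands.
- The arm moves only by the shell command python3 -m handwheel 'ROWS'. ROWS is JSON, a list of rows, each an object with "delta_rot": the turn, a rotation vector about the tool's x, y, z in rad, a list of three; "xyz": the shift along the tool's x, y, z in mm, a list of three; "hand": the closure, from -1 (fully open) to 1 (shut). A call has exactly 5 rows; each row is the pose to reach, as a shift and turn from the pose commanded when the call began, along the tool's axes at that moment; what a row does not reach only later rows make up. A row lasts 1/8 s, in which the tool goes at most 62.5 mm and 10.7 degrees, less where a joint would pass 70% of its speed; a pose out of reach is approached as far as the arm can. A call with a gripper value outside its range is refused whole. The fingers move at their own pace and stop on an object; the grip force is fixed at half the most. Time passes only in rows, so rows that repeat a pose let the fingers close, or fill a call up. It gives the time, the measured TCP pose, the force, the opening and the grip force at its end, in the units of the state.
- bot.read_state(): the state, without advancing time (a new reading comes with each control period).
- vision.capture(name): name is "scene" or "top"; returns the picture (384x512x3 uint8, red, green, blue); there is no depth.
- vision.camera_model(name): a dict with "camera_matrix" (3x3 intrinsics, pixels), "camera_from_world" (4x4, takes a point from world to camera coordinates). Camera axes: x right, y up, looking along -z (the intrinsics and any distortion apply to the point x, -y, -z); pixel columns grow to the right and rows downward; lengths in m; the calibration is good to about 2 mm. A picture is of the moment at which its call begins. camera_model takes no time and is no camera call.
- workorder.hand_in(): hands the job in; it is judged then, once.
The state is a dict: "time_s": time; "joint_positions": joint angles; "qvel": joint speeds; "tau": joint torques, N m; "position": TCP position; "tcp_rot": TCP orientation; "force": force on the tool from outside, world axes, zero at the start; "moment": the same for the moment, N m; "opening": opening from 0.0 (shut) to 1.0 (fully open); "grasp_force": force on a finger pad.
Only numpy, scipy, OpenCV 4.12 (cv2) and the standard library are available. Lean on these libraries where they do the work, as an engineer would, in place of code of your own. Each camera call takes 0.05 s, during which the arm holds its last target. There are 200 camera calls.

### The job

Take a sample for inspection: with the hand scoop, never with your fingers on the ferrules, tip at least three ferrules from the grey bin into the round steel dish, spilling none. Then swing the magnifier round until its lens is centred over the dish. Leave the scoop lying flat on its sloping rest, the other ferrules in the bin, and everything else undisturbed.

Things in the scene. Friction and masses are not known exactly. Their poses are not given: they have to be found in the camera images.
- bin: Grey open bulk bin, fixed, 240 (its x) x 104 (its y) x 45 mm high, walls and floor 5 mm. Origin: centre of its underside, z up. The ferrules start standing in its far (+x) half.
- ferrule0: Loose ferrule, one of five alike: chunky aluminium barrel with a brown plug, 24 mm across, 20 mm tall, both ends rounded to a 9 mm wide flat. Origin: centre of its underside (own z is its axis).
- ferrule1: Loose ferrule, one of five alike: chunky aluminium barrel with a brown plug, 24 mm across, 20 mm tall, both ends rounded to a 9 mm wide flat. Origin: centre of its underside (own z is its axis).
- ferrule2: Loose ferrule, one of five alike: chunky aluminium barrel with a brown plug, 24 mm across, 20 mm tall, both ends rounded to a 9 mm wide flat. Origin: centre of its underside (own z is its axis).
- ferrule3: Loose ferrule, one of five alike: chunky aluminium barrel with a brown plug, 24 mm across, 20 mm tall, both ends rounded to a 9 mm wide flat. Origin: centre of its underside (own z is its axis).
- ferrule4: Loose ferrule, one of five alike: chunky aluminium barrel with a brown plug, 24 mm across, 20 mm tall, both ends rounded to a 9 mm wide flat. Origin: centre of its underside (own z is its axis).
- scoop: Steel hand scoop, 160 g, starts on its sloping rest. Pan 80 mm long (x) x 76 wide (y), floor 1.5 thick, open at the front (+x); side walls 26 high, 2 thick, ending 22 short of the front; rear wall 38 high. A bar handle, 22 (x) x 14 (y), stands square to the pan just behind the rear wall, top at 90. Origin: centre of the pan's underside, own z along the handle.
- scoop_grip (a point): Point on the handle's centre line to grip (in the scoop's frame -51, 0, +52 mm); the handle goes on 38 mm above it. Axes as scoop.
- scoop_lip (a point): Middle of the pan's open front edge, at its underside (in the scoop's frame +40, 0, 0 mm).
- deck: Dark steel sloping top of the scoop's rest, fixed, 130 (its x) x 100 mm (its y), tilted 22 deg with its +x end low; an 8 mm high ledge runs along the low end. Origin: centre of its upper face, 34 mm above the table; own z square to the slope. The scoop lies on it, pan flat on the slope, lip towards the ledge.
- dish (a point): Middle of the hollow of the round steel dish on the fixed inspection stand, 20 mm above its inner floor, 18 mm below its rim (the rim is 50 mm above the table). The dish is 106 mm across inside at the floor, 118 mm at the rim. Axes are the stand's: z up; the magnifier's upright post, 20 mm thick, stands 115 mm off along +x.
- magnifier (a joint): Swivel angle of the magnifier about its upright post (rad, anticlockwise seen from above, -0.6 to 1.9, stiff enough to stay where it is left); 0 when the lens is exactly over the dish.
- lens (a point): Centre of the magnifier's lens: a flat round head 105 mm across, 12 mm thick, 72 to 84 mm above the table, its centre 115 mm from the post's axis.
- knob (a point): Top centre of the upright black knob on the lens's rim away from the post, 162 mm from the post's axis: 16 mm thick, standing 34 mm above the lens head; this point is 118 mm above the table.
- jar: Bystander: lidded amber glass jar, 42 mm across, 60 mm tall. Origin: centre of its underside.
- caliper: Bystander: steel caliper lying flat, 150 mm long. Origin: centre of its underside.
- dustbrush: Bystander: hand brush lying flat. Origin: centre of its underside.
- cupbrush: Bystander: finished brush standing stem up, 30 mm across, 60 mm tall. Origin: centre of its underside.
- carton: Bystander: cardboard carton 70 x 100 x 50 mm. Origin: centre of its underside.
- gaugeblock: Bystander: brass cylinder 40 mm across, 30 mm tall. Origin: centre of its underside.
There are look-alikes about, which are no part of the job. What is shaped like the part that bears dish but yellow is not meant.

How it is judged:
By the outcome, as a careful person would: the job done as asked, in the order asked, and still so for the second after the job is handed in, with the robot touching nothing.
It also fails if it takes over 72 s, if anything falls off the work surface, if the arm or the gripper's body presses on something with over 40 N, if the wrist force passes 120 N, or if a joint passes its speed limit or range.

## Working session

There is one attempt and no reset: what is moved stays moved. The work goes in short steps, Python scripts to look and compute and a shell command to move; the robot and the scene stay as the last step left them, time stands still between calls to the robot, and variables do not carry over. Pictures are saved under pics/ and viewed, at most 10 in all, crops included, and the job is handed in when it is done.

```bash
ls; mkdir -p pics
python3 - <<'E'
from rig import bot, vision, workorder
import cv2, numpy as np
for n in ("scene","top"):
    im=vision.capture(n); cv2.imwrite(f"pics/{n}0.png",cv2.resize(im[:,:,::-1],None,fx=1.5,fy=1.5,interpolation=cv2.INTER_CUBIC)); np.save(f"{n}0.npy",im)
    m=vision.camera_model(n); print(n,{k:np.round(v,3).tolist() if not isinstance(v,str) else v for k,v in m.items()})
s=bot.read_state(); print(s)
E
```

```text
pics
scene {'camera_matrix': [[461.028, 0.0, 259.155], [0.0, 461.028, 196.236], [0.0, 0.0, 1.0]], 'camera_from_world': [[0.866, 0.5, 0.019, -0.406], [-0.401, 0.671, 0.623, 0.117], [0.298, -0.547, 0.782, -1.393], [0.0, 0.0, 0.0, 1.0]]}
top {'camera_matrix': [[381.417, 0.0, 255.713], [0.0, 381.417, 189.493], [0.0, 0.0, 1.0]], 'camera_from_world': [[-0.029, -1.0, -0.006, 0.035], [0.997, -0.029, 0.076, -0.445], [-0.077, -0.003, 0.997, -1.252], [0.0, 0.0, 0.0, 1.0]]}
{'time_s': 0.1, 'joint_positions': array([ 5.46314445e+01,  3.02734179e+01,  8.21510667e+01,  1.28689616e-03,
        6.76886528e+01, -1.02266925e+01]), 'qvel': array([-0.02744585,  0.01819022, -0.13359251, -0.0636964 , -0.01180808,
        0.00115334]), 'tau': array([-7.34501100e-05, -4.40985096e+01, -1.77149910e+01,  6.34705159e-02,
        5.33892796e-02, -3.67372684e-05]), 'position': array([0.26511303, 0.56525978, 0.22966062]), 'tcp_rot': array([[-9.05254771e-01,  4.24867573e-01, -1.15992002e-03],
       [ 4.24868994e-01,  9.05253436e-01, -1.59816637e-03],
       [ 3.71012515e-04, -1.93956178e-03, -9.99998050e-01]]), 'force': array([-0.57450106, -0.24996479,  0.02761702]), 'moment': array([0.0476627 , 0.04260404, 0.01184588]), 'grasp_force': 0.0, 'opening': 0.9998864964971291}
```

View pics/scene0.png

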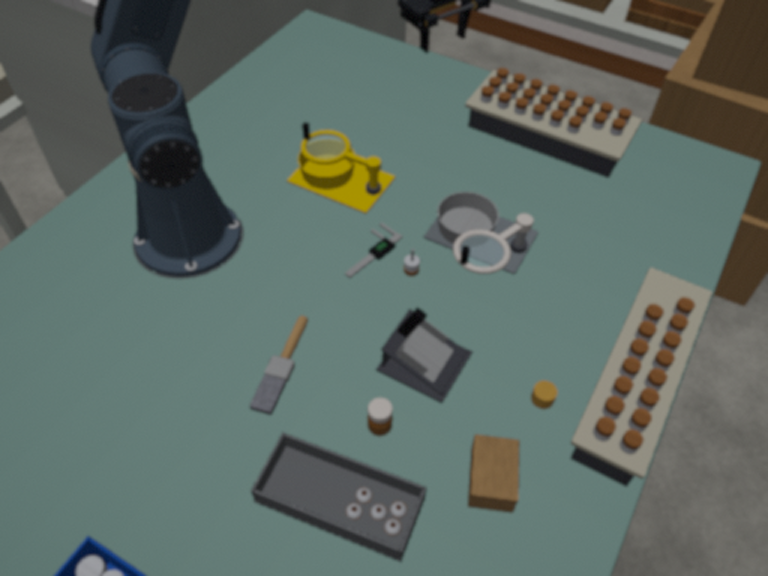

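View pics/top0.png

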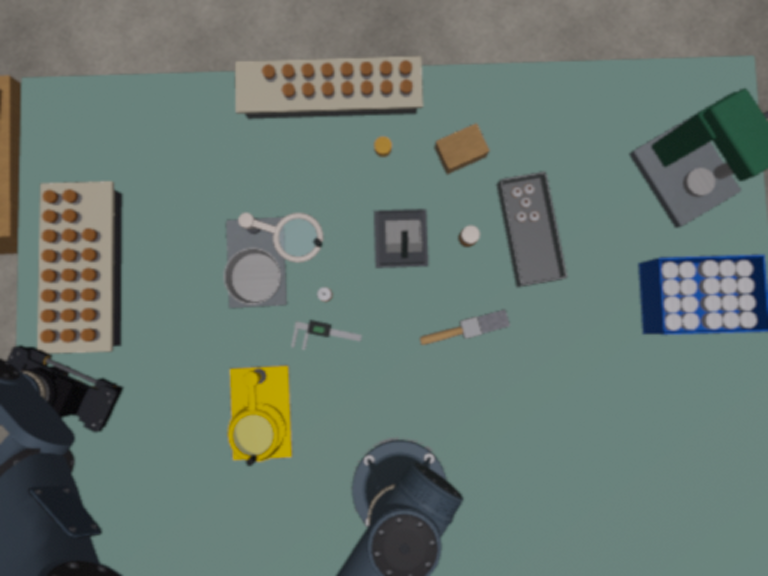

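The scene view shows the scoop's rest at about (425,355), the bin at (340,495), and the grey stand's dish at (467,215) with its lens at (482,250). In the top view the same things are at (400,238), (530,230), (253,275) and (298,238). The yellow stand is the decoy.

```bash
cat > h.py <<'E'
import numpy as np, cv2
from rig import bot, vision, workorder
def ray(n,u,v):
    m=vision.camera_model(n);K=np.array(m["camera_matrix"]);T=np.array(m["camera_from_world"])
    d=np.array([(u-K[0,2])/K[0,0],-(v-K[1,2])/K[1,1],-1.]);R=T[:3,:3]
    return -R.T@T[:3,3], R.T@d
def onz(n,u,v,z):
    c,d=ray(n,u,v); return c+d*(z-c[2])/d[2]
def two(a,b):
    (c,d),(e,f)=ray("top",*a),ray("scene",*b)
    A=np.c_[d,-f];s=np.linalg.lstsq(A,e-c,rcond=None)[0]
    p,q=c+d*s[0],e+f*s[1]; return (p+q)/2,np.linalg.norm(p-q)
def proj(n,p):
    m=vision.camera_model(n);K=np.array(m["camera_matrix"]);T=np.array(m["camera_from_world"])
    q=T[:3,:3]@np.asarray(p)+T[:3,3]; return np.array([K[0,0]*q[0]/-q[2]+K[0,2],K[1,1]*-q[1]/-q[2]+K[1,2]])
def crop(im,u0,v0,w,h,k): return cv2.resize(im[v0:v0+h,u0:u0+w,::-1],(w*k,h*k),interpolation=cv2.INTER_CUBIC)
E
python3 - <<'E'
from h import *
t=np.load("top0.npy");s=np.load("scene0.npy")
a=crop(t,145,110,130,100,3);b=crop(t,325,110,60,90,5)[:300]
a=crop(t,145,110,133,100,3) # 399x300
b=crop(t,240,130,50,50,6)
c=crop(s,245,200,75,70,5)[:300,:]
d=crop(s,275,120,90,70,4)
W=np.zeros((600,800,3),np.uint8)
W[:300,:399]=a;W[:300,400:700]=b;W[300:600,:375]=c[:300];W[300:580,400:760]=d
cv2.imwrite("pics/m1.png",W)
E
```

```text
(no output)
```

View pics/m1.png

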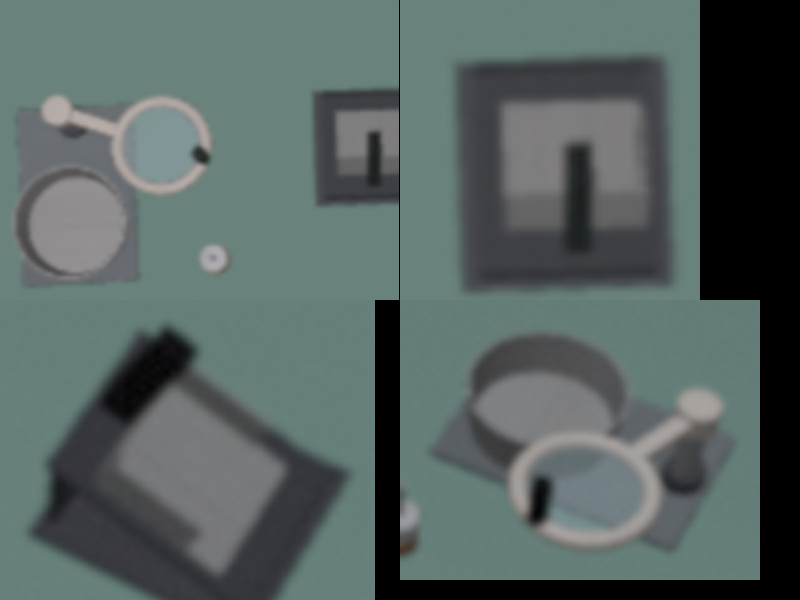

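The crops show the handle leaning over the pan. The lip points to world +x, the low end of the rest, with the handle top at crop (578,150). The lens lies beside the dish, on its -y side. Next I measure these from masks.

Run:
```python
from h import *
np.set_printoptions(precision=4,suppress=True)
t=np.load("top0.npy");s=np.load("scene0.npy")
def blobs(im,mask,u0,v0,u1,v1,amin=8):
    m=np.zeros(im.shape[:2],np.uint8);m[v0:v1,u0:u1]=mask[v0:v1,u0:u1]
    n,l,st,c=cv2.connectedComponentsWithStats(m,connectivity=8)
    return [(i,st[i].tolist(),c[i]) for i in range(1,n) if st[i][4]>=amin],l
def I(x): return x.astype(int)
R,G,B=[I(t[...,i]) for i in range(3)]
print("px lens ring",t[158,182],t[147,164],"floor",t[190,168],"plate",t[150,155],"table",t[130,150],"deck",t[150,254],"pan",t[153,265],"bin floor",t[175,357],"binwall",t[125,340],"ferr",t[126,345])
ring=((R>170)&(G>160)&(R>G+3)).astype(np.uint8)
print("top ring/post",blobs(t,ring,140,130,230,180)[0])
fl=((abs(R-G)<12)&(R>115)).astype(np.uint8)
print("dishfloor",blobs(t,fl,140,160,200,210)[0])
dark=((R<45)&(G<45)).astype(np.uint8)
print("knob/handle top",blobs(t,dark,195,150,290,180,5)[0])
bright=((R>130)).astype(np.uint8)
print("ferr",blobs(t,bright,330,115,380,195,5)[0])
nt=((G-R<12)).astype(np.uint8)
for nm,box in dict(deck=(240,130,293,185),bin=(328,110,382,196),plate=(147,140,193,208)).items():
    b,l=blobs(t,nt,*box,100)
    for i,st,c in b:
        cn=max(cv2.findContours((l==i).astype(np.uint8),0,1)[0],key=cv2.contourArea)
        r=cv2.minAreaRect(cn);print(nm,st,c,r,cv2.boxPoints(r).round(1).tolist())
R,G,B=[I(s[...,i]) for i in range(3)]
print("scene ring",blobs(s,((R>170)&(R>G+3)).astype(np.uint8),290,130,370,190)[0])
print("scene dark",blobs(s,((R<40)&(G<40)).astype(np.uint8),250,150,330,245,5)[0])
print("scene ferr",blobs(s,((R>140)).astype(np.uint8),225,315,280,365,4)[0])
```

```text
px lens ring [151 146 143] [181 173 169] floor [145 143 144] plate [106 109 115] table [105 130 124] deck [62 64 69] pan [128 126 127] bin floor [101 101 103] binwall [99 98 99] ferr [126 117 116]
top ring/post [(1, [160, 143, 8, 8, 52], array([163.5, 146.5])), (2, [169, 143, 45, 31, 149], array([190.4027, 155.7181]))]
dishfloor [(1, [181, 160, 19, 15, 119], array([189.1597, 167.437 ])), (6, [155, 169, 33, 33, 825], array([170.6545, 184.5067]))]
knob/handle top [(1, [268, 155, 4, 17, 43], array([269.3256, 164.1163]))]
ferr [(1, [350, 123, 6, 6, 20], array([352.3 , 126.05])), (2, [342, 125, 6, 6, 22], array([344.4091, 128.2273])), (3, [348, 132, 6, 6, 16], array([350.4375, 135.125 ])), (4, [345, 142, 6, 5, 18], array([347.5556, 144.3333])), (5, [354, 142, 5, 5, 16], array([356.1875, 144.3125]))]
deck [250, 140, 35, 38, 1304] [266.8903 158.5736] ((267.0, 158.5), (37.0, 34.0), 90.0) [[250.0, 140.0], [284.0, 140.0], [284.0, 177.0], [250.0, 177.0]]
bin [332, 115, 46, 76, 2457] [354.0407 152.5495] ((354.0769348144531, 152.3845977783203), (72.9552001953125, 34.124210357666016), 78.690071105
[... 219 characters left out ...]
.6607666015625, 62.453826904296875), 2.2025980949401855) [[148.10000610351562, 203.8000030517578], [150.5, 141.39999389648438], [193.1999969482422, 143.0], [190.8000030517578, 205.5]]
scene ring []
scene dark [(1, [250, 160, 12, 12, 57], array([255.3158, 166.2105])), (2, [308, 165, 4, 10, 30], array([309.4333, 169.5   ])), (3, [265, 207, 18, 18, 154], array([273.487 , 215.0649])), (4, [255, 236, 5, 7, 20], array([256.95, 238.75]))]
scene ferr [(1, [239, 330, 4, 3, 7], array([240.7143, 331.    ])), (2, [262, 339, 4, 3, 5], array([263.4, 340.4])), (3, [233, 341, 3, 2, 4], array([233.75, 341.75])), (4, [249, 341, 3, 3, 5], array([249.8, 342.2])), (5, [259, 352, 4, 2, 5], array([260.4, 352.6]))]
```

Run:
```python
from h import *
np.set_printoptions(precision=4,suppress=True)
P=lambda *a:print(*a)
h=-.5 # resize half pixel
P("cam",ray("top",0,0)[0],ray("scene",0,0)[0])
for n,u,v,z in [("deckFL",249.5,140.3,.014),("deckFR",283.8,139.5,.014),("deckRR",285.3,177.5,.058),("deckRL",250.5,178.7,.058)]: P(n,onz("top",u+h,v+h,z))
for n,u,v,z in [("post",163.5,146.5,.095),("lens",198.7+h,158.3+h,.084),("knob",145+201/3+h,110+155/3+h,.115),("dishrim",168.7+h,184+h,.05),("dishfloor",170.65,184.5,.012),("panfrontL",240+100/6+h,130+98/6+h,.02),("panfrontR",240+242/6+h,130+98/6+h,.02),("panrearL",240+105/6+h,130+230/6+h,.05),("panrearR",240+246/6+h,130+230/6+h,.05)]: P(n,onz("top",u,v,z))
# two view
sc=lambda u,v:(u/1.5,v/1.5)
P("lens2",two((198.2,157.8),(275+585/4-100-.5 if 0 else 275+(585-400)/4-.5,120+(490-300)/4-.5)))
P("knob2",two((145+201/3+h,110+153/3+h),(275+(542-400)/4-.5,120+(482-300)/4-.5)))
P("post2",two((163.5,146.5),(275+(699-400)/4-.5,120+(407-300)/4-.5)))
P("dishrim2",two((168.7+h,184+h),(275+(549-400)/4-.5,120+(385-300)/4-.5)))
P("handletop",two((240+578/6-400/6+h,130+146/6+h),(245+180/5-.5,200+(343-300)/5-.5)))
for u,v in [(352.3,126.05),(344.4,128.2),(350.4,135.1),(347.6,144.3),(356.2,144.3)]: P("f",onz("top",u,v,.025))
for c in [[330.2,120],[363.7,113.3],[378,184.8],[344.5,191.5],[354.08,152.4]]: P("bin",onz("top",*c,.045))
```

```text
cam [0.3489 0.0179 1.2823] [ 0.8143 -0.6378  1.0242]
deckFL [0.6148 0.04   0.014 ]
deckFR [ 0.614  -0.0756  0.014 ]
deckRR [ 0.4806 -0.0729  0.058 ]
deckRL [0.48   0.0394 0.058 ]
post [0.5846 0.3087 0.095 ]
lens [0.5471 0.2015 0.084 ]
knob [0.5303 0.1558 0.115 ]
dishrim [0.4714 0.3057 0.05  ]
dishfloor [0.4716 0.3064 0.012 ]
panfrontL [0.5924 0.0164 0.02  ]
panfrontR [ 0.59   -0.0628  0.02  ]
panrearL [0.5141 0.0159 0.05  ]
panrearR [ 0.5118 -0.0606  0.05  ]
lens2 (array([0.5481, 0.2024, 0.0776]), np.float64(0.0003483427813714441))
knob2 (array([0.532 , 0.1554, 0.1207]), np.float64(0.0011114552638486351))
post2 (array([0.5863, 0.3109, 0.0851]), np.float64(0.0006302696019576504))
dishrim2 (array([0.4719, 0.3055, 0.0531]), np.float64(0.001878866527568969))
handletop (array([ 0.5414, -0.0233,  0.1409]), np.float64(0.004840119021010364))
f [ 0.6486 -0.3068  0.025 ]
f [ 0.6421 -0.2801  0.025 ]
f [ 0.6182 -0.299   0.025 ]
f [ 0.5874 -0.2882  0.025 ]
f [ 0.5865 -0.3168  0.025 ]
bin [ 0.6663 -0.2299  0.045 ]
bin [ 0.6854 -0.3413  0.045 ]
bin [ 0.4475 -0.3757  0.045 ]
bin [ 0.4289 -0.2659  0.045 ]
bin [ 0.5562 -0.3032  0.045 ]
```

Run:
```python
from h import *
from scipy.spatial.transform import Rotation as Ro
np.set_printoptions(precision=1,suppress=True)
for O in [(.554,-.023,.029),(.554,-.023,.038),(.549,-.023,.031)]:
  for yaw in (0,-1.5):
    R=Ro.from_euler("ZY",[yaw,22],degrees=True)
    for n in("top","scene"):
        pts={k:[proj(n,np.array(O)+R.apply(np.array(p)/1e3)) for p in v] for k,v in dict(handle=[(-51+a,b,c) for a in(-11,11) for b in(-7,7) for c in(40,90)],lip=[(40,38,1),(40,-38,1)],rear=[(-42,38,0),(-42,-38,0)],rearhi=[(-40,38,38),(-40,-38,38)]).items()}
        H=np.array(pts["handle"]);print(O,yaw,n,"handle bbox",H.min(0),H.max(0),*[(k,np.array(pts[k]).ravel()) for k in("lip","rear","rearhi")])
t=np.load("top0.npy");s=np.load("scene0.npy")
print(s[203:232:1,258:292].sum(2)//30)
print(t[150:174,262:278].sum(2)//30)
```

```text
(0.554, -0.023, 0.029) 0 top handle bbox [266.8 152.2] [271.9 166.7] ('lip', array([256.6, 146.4, 279.2, 145.7])) ('rear', array([257.3, 167.7, 280.5, 167.1])) ('rearhi', array([257.1, 161.3, 281. , 160.6]))
(0.554, -0.023, 0.029) 0 scene handle bbox [268.6 205.3] [286.  222.7] ('lip', array([302.4, 234.7, 289. , 256.1])) ('rear', array([277.5, 216. , 263.2, 236.8])) ('rearhi', array([283.7, 210.6, 269.2, 231.8]))
(0.554, -0.023, 0.029) -1.5 top handle bbox [266.7 152.2] [271.7 166.6] ('lip', array([256.9, 146.1, 279.5, 146. ])) ('rear', array([256.9, 167.4, 280.2, 167.4])) ('rearhi', array([256.9, 161. , 280.8, 160.9]))
(0.554, -0.023, 0.029) -1.5 scene handle bbox [268.7 205.2] [286.1 222.5] ('lip', array([302.6, 235.1, 288.5, 256.2])) ('rear', array([278. , 215.9, 263.1, 236.3])) ('rearhi', array([284.1, 210.6, 269. , 231.5]))
(0.554, -0.023, 0.038) 0 top handle bbox [266.9 151.7] [272.  166.3] ('lip', array([256.6, 145.9, 279.4, 145.2])) ('rear', array([257.3, 167.4, 280.7, 166.7])) ('rearhi', array([257.1, 160.9, 281.1, 160.1]))
(0.554, -0.023, 0.038) 0 scene handle bbox [268.7 
[... 5054 characters left out ...]
11  8  4  3  3  5  9 11 12 12 12 12]
 [12 12 12 12 11  8  4  3  3  5  9 11 12 12 12 11]
 [11 11 11 11 10  7  4  3  3  5  8 10 10 10 10 10]
 [10 10 10 10  9  7  4  3  3  5  8  9 10 10 10 10]
 [10 10 10 10  9  6  4  3  3  5  8  9 10 10 10 10]
 [10 10 10 10  9  6  4  3  3  5  8  9 10 10 10 10]
 [ 9  9  9  9  9  6  3  3  3  5  8  9  9  9  9  9]
 [ 9  9  9  9  8  6  4  3  3  5  8  9  9  9  8  8]
 [ 7  7  7  7  7  5  3  3  3  4  6  7  7  7  7  7]
 [ 6  6  6  6  6  4  3  3  3  4  5  6  6  6  6  6]
 [ 6  6  6  6  6  4  3  3  3  4  5  6  6  6  6  6]
 [ 6  6  6  6  6  5  4  3  4  4  5  6  6  6  6  6]
 [ 6  6  6  6  6  5  5  5  5  5  6  6  6  6  6  6]
 [ 6  6  6  6  6  6  6  6  6  6  6  6  6  6  6  6]]
```

```bash
cat >> h.py <<'E'
from scipy.spatial.transform import Rotation as Ro
np.set_printoptions(precision=4,suppress=True)
G=np.array([-.051,0,.047])          # TCP in scoop frame
F=np.diag([-1.,1,-1])               # tool axes in scoop frame
def rel(p,R):
    s=bot.read_state();P=s["position"];Q=np.array(s["tcp_rot"])
    print("xyz",(1e3*Q.T@(p-P)).round(1),"rot",Ro.from_matrix(Q.T@R).as_rotvec().round(4),"| tcp",P,"J",s["joint_positions"].round(1),"F",s["force"].round(1),"open",round(s["opening"],3),"gf",round(s["grasp_force"],1),"t",round(s["time_s"],2))
def scoopR(yaw,pitch): return Ro.from_euler("ZY",[yaw,pitch],degrees=True).as_matrix()
def scoop_tcp(pt,yaw,pitch,loc=(0,0,0)):
    "tool pose that puts the scoop's local point loc (mm) at pt; pitch>0 lip down"
    R=scoopR(yaw,pitch);return np.array(pt)+R@(G-np.array(loc)/1e3),R@F
O=np.array([.551,-.023,.029])
E
python3 -c "
from h import *
p,R=scoop_tcp(O,-.7,22);print(p)
rel(p-R[:,2]*.085,R)"
```

```text
[ 0.5213 -0.0226  0.0917]
xyz [-510.7 -410.1   59.8] rot [ 0.0801  0.3773 -0.4217] | tcp [0.2651 0.5653 0.2297] J [ 54.6  30.3  82.2   0.   67.7 -10.2] F [-0.6 -0.2  0. ] open 1.0 gf 0.0 t 0.1
```

```bash
Z='{"xyz":[-190,-150,10],"delta_rot":[0,0,0],"hand":-1}'
python3 -m handwheel '[{"xyz":[-190,-150,10],"delta_rot":[0,0,0],"hand":-1},{"xyz":[-190,-150,10],"delta_rot":[0,0,0],"hand":-1},{"xyz":[-190,-150,10],"delta_rot":[0,0,0],"hand":-1},{"xyz":[-190,-150,10],"delta_rot":[0,0,0],"hand":-1},{"xyz":[-190,-150,10],"delta_rot":[0,0,0],"hand":-1}]'
python3 -m handwheel '[{"xyz":[-200,-160,10],"delta_rot":[0,0,-0.2],"hand":-1},{"xyz":[-200,-160,10],"delta_rot":[0,0,-0.42],"hand":-1},{"xyz":[-200,-160,10],"delta_rot":[0,0,-0.42],"hand":-1},{"xyz":[-200,-160,10],"delta_rot":[0,0,-0.42],"hand":-1},{"xyz":[-200,-160,10],"delta_rot":[0,0,-0.42],"hand":-1}]'
python3 -c "
from h import *
p,R=scoop_tcp(O,-.7,22)
rel(p-R[:,2]*.085,R)"
```

```text
time_s: 0.72
position: [0.3749, 0.3462, 0.2201]
tcp_rot: [[-0.903, 0.43, -0.001], [0.43, 0.903, -0.001], [0.0, -0.002, -1.0]]
force: [-0.1, 1.4, 0.3]
opening: 1.001
grasp_force: 0.0
time_s: 1.35
position: [0.4886, 0.1178, 0.2104]
tcp_rot: [[-1.0, 0.021, 0.001], [0.021, 1.0, 0.0], [-0.001, 0.0, -1.0]]
force: [-0.6, -0.2, 0.1]
opening: 0.999
grasp_force: 0.0
xyz [ -67.5 -139.4   40. ] rot [ 0.0019  0.385  -0.009 ] | tcp [0.4886 0.1178 0.2104] J [  0.8  22.4 100.7   0.   56.8 -88. ] F [-0.6 -0.2  0.1] open 0.999 gf 0.0 t 1.35
```

```bash
python3 -m handwheel '[{"xyz":[-30,-60,10],"delta_rot":[0,0.15,0],"hand":-1},{"xyz":[-60,-120,25],"delta_rot":[0,0.3,0],"hand":-1},{"xyz":[-67,-139,40],"delta_rot":[0,0.385,-0.009],"hand":-1},{"xyz":[-67,-139,40],"delta_rot":[0,0.385,-0.009],"hand":-1},{"xyz":[-67,-139,40],"delta_rot":[0,0.385,-0.009],"hand":-1}]'
python3 - <<'E'
from h import *
p,R=scoop_tcp(O,-.7,22)
rel(p,R)
t=vision.capture("top");s=vision.capture("scene")
W=np.zeros((420,800,3),np.uint8)
W[:400,:400]=crop(t,235,125,80,80,5);W[:400,400:800]=crop(s,245,175,80,80,5)
cv2.imwrite("pics/m2.png",W)
E
```

```text
time_s: 1.98
position: [0.5506, -0.0192, 0.1702]
tcp_rot: [[-0.926, 0.009, -0.377], [0.007, 1.0, 0.006], [0.377, 0.003, -0.926]]
force: [0.8, -0.4, 0.1]
opening: 1.0
grasp_force: 0.0
xyz [-2.5 -3.9 83.8] rot [ 0.0014 -0.0022  0.0038] | tcp [ 0.5506 -0.0192  0.1702] J [-11.5  38.4  80.4  -4.   83.  -99.7] F [ 0.8 -0.4  0.1] open 1.0 gf 0.0 t 1.98
```

View pics/m2.png

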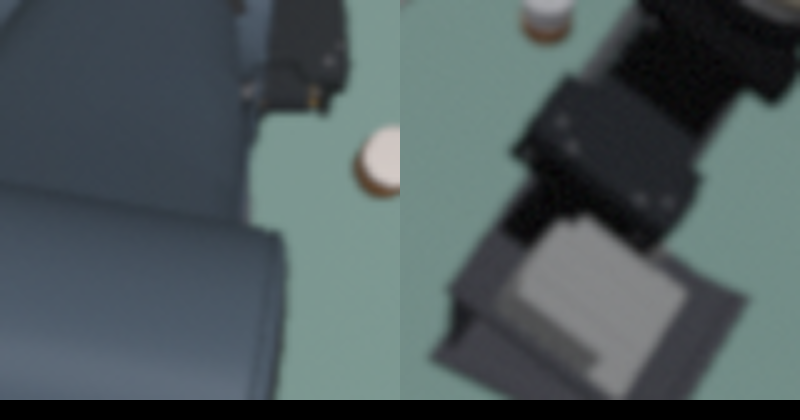

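The arm hides the rest in the top view. In the scene view the gripper (crop 600,150) sits square over the handle, so I go down and close.

```bash
python3 -m handwheel '[{"xyz":[-2.5,-4,5],"delta_rot":[0,0,0],"hand":-1},{"xyz":[-2.5,-4,30],"delta_rot":[0,0,0],"hand":-1},{"xyz":[-2.5,-4,55],"delta_rot":[0,0,0],"hand":-1},{"xyz":[-2.5,-4,83],"delta_rot":[0,0,0],"hand":-1},{"xyz":[-2.5,-4,83],"delta_rot":[0,0,0],"hand":-1}]'
python3 -c "
from h import *
p,R=scoop_tcp(O,-.7,22)
rel(p,R)"
```

```text
time_s: 2.7
position: [0.5201, -0.0235, 0.092]
tcp_rot: [[-0.925, 0.009, -0.38], [0.008, 1.0, 0.006], [0.38, 0.003, -0.925]]
force: [0.2, -0.1, -0.1]
opening: 0.997
grasp_force: 0.0
xyz [-1.3  0.9 -0.2] rot [ 0.0015 -0.0055  0.0035] | tcp [ 0.5201 -0.0235  0.092 ] J [-12.4  42.6  87.6  -4.6  71.8 -99.6] F [ 0.2 -0.1 -0.1] open 0.997 gf 0.0 t 2.7
```

```bash
for i in 1 2; do python3 -m handwheel '[{"xyz":[0,0,0],"delta_rot":[0,0,0],"hand":1},{"xyz":[0,0,0],"delta_rot":[0,0,0],"hand":1},{"xyz":[0,0,0],"delta_rot":[0,0,0],"hand":1},{"xyz":[0,0,0],"delta_rot":[0,0,0],"hand":1},{"xyz":[0,0,0],"delta_rot":[0,0,0],"hand":1}]'|tail -5; done
python3 -c "
from h import *
p,R=scoop_tcp(O,-.7,22)
rel(p,R)"
```

```text
position: [0.5246, -0.0255, 0.0942]
tcp_rot: [[-0.929, 0.009, -0.371], [0.009, 1.0, 0.003], [0.371, -0.001, -0.929]]
force: [2.4, -0.7, 5.9]
opening: 0.515
grasp_force: 3.1
position: [0.5247, -0.0247, 0.0943]
tcp_rot: [[-0.929, 0.01, -0.37], [0.009, 1.0, 0.004], [0.37, 0.001, -0.929]]
force: [2.2, 0.5, 6.8]
opening: 0.159
grasp_force: 32.8
xyz [2.2 2.  3.7] rot [-0.0002  0.0046  0.0023] | tcp [ 0.5247 -0.0247  0.0943] J [-12.4  42.4  87.2  -4.5  71.8 -99.6] F [2.2 0.5 6.8] open 0.159 gf 32.8 t 3.95
```

```bash
python3 -c "
from h import *
s=bot.read_state();np.savez('grasp.npz',p=s['position'],R=s['tcp_rot'])"
python3 -m handwheel '[{"xyz":[5,0,-15],"delta_rot":[0,0,0],"hand":1},{"xyz":[15,0,-37],"delta_rot":[0,0,0],"hand":1},{"xyz":[37,0,-93],"delta_rot":[0,-0.1,0],"hand":1},{"xyz":[37,0,-93],"delta_rot":[0,-0.2,0],"hand":1},{"xyz":[37,0,-93],"delta_rot":[0,-0.28,0],"hand":1}]'|tail -5
cat >> h.py <<'E'
BC=np.array([.556,-.3075,0.]);BY=8.6
def binp(u,z,v=0): 
    a=np.radians(BY);return BC+np.array([u*np.cos(a)-v*np.sin(a),u*np.sin(a)+v*np.cos(a),z])
E
python3 - <<'E'
from h import *
rel(*scoop_tcp(binp(.005,.11),BY,6,(40,0,0)))
s=vision.capture("scene");t=vision.capture("top")
W=np.zeros((500,800,3),np.uint8)
W[:500,:500]=crop(s,240,150,100,100,5);W[:300,500:800]=crop(t,235,125,100,100,3)
cv2.imwrite("pics/m3.png",W)
E
```

```text
position: [0.5226, -0.0244, 0.1944]
tcp_rot: [[-0.995, 0.01, -0.101], [0.01, 1.0, 0.002], [0.101, 0.001, -0.995]]
force: [-0.2, -0.1, -1.4]
opening: 0.16
grasp_force: 32.5
xyz [  40.3 -295.7   32. ] rot [ 0.0179  0.0036 -0.1591] | tcp [ 0.5226 -0.0244  0.1944] J [ -14.2   27.5   94.7   -1.4   63.4 -102.9] F [-0.2 -0.1 -1.4] open 0.16 gf 32.5 t 4.58
```

View pics/m3.png

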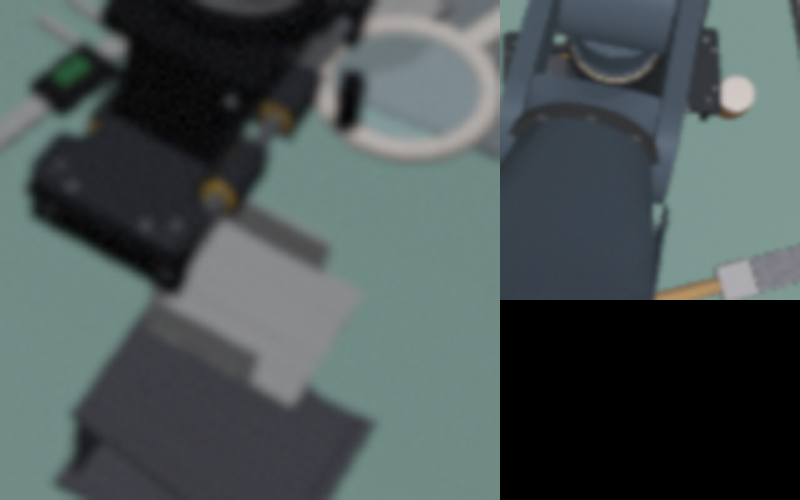

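The scoop is held and clear of the rest. Its lip corners are at crop (358,293) and (293,405); I check these against the assumed grip offset.

Run:
```python
from h import *
s=bot.read_state();R=np.array(s["tcp_rot"])@F.T;P=s["position"]
for dp in (0,-2,2):
  for dz in (0,5):
    Rp=R@Ro.from_euler("Y",dp,degrees=True).as_matrix()
    print(dp,dz,[proj("scene",P+Rp@(np.array(p)/1e3-G+[0,0,-dz/1e3])) for p in((40,38,1),(40,-38,1),(18,-37,26),(18,37,26))])
```

```text
0 0 [array([312.4108, 209.2496]), array([297.7996, 231.6514]), array([291.5571, 221.0419]), array([306.2206, 199.2998])]
0 5 [array([311.9901, 210.3901]), array([297.4179, 232.751 ]), array([291.1939, 222.1976]), array([305.8166, 200.4935])]
-2 0 [array([313.2491, 208.8228]), array([298.63  , 231.2697]), array([291.997 , 220.6255]), array([306.6727, 198.8566])]
-2 5 [array([312.8881, 210.0017]), array([298.31  , 232.4099]), array([291.6978, 221.8213]), array([306.3307, 200.0883])]
2 0 [array([311.5412, 209.6395]), array([296.9364, 231.9953]), array([291.0889, 221.433 ]), array([305.7413, 199.7184])]
2 5 [array([311.0618, 210.7404]), array([296.4941, 233.0534]), array([290.6627, 222.5475]), array([305.2761, 200.8729])]
```

```bash
python3 -m handwheel '[{"xyz":[8,-60,0],"delta_rot":[0,0,-0.03],"hand":1},{"xyz":[16,-120,0],"delta_rot":[0,0,-0.06],"hand":1},{"xyz":[24,-180,5],"delta_rot":[0,0,-0.1],"hand":1},{"xyz":[32,-240,10],"delta_rot":[0,0,-0.13],"hand":1},{"xyz":[40,-296,20],"delta_rot":[0.018,0.004,-0.159],"hand":1}]'|tail -5
python3 -m handwheel '[{"xyz":[0,0,0],"delta_rot":[0,0,0],"hand":1},{"xyz":[0,0,0],"delta_rot":[0,0,0],"hand":1},{"xyz":[0,0,0],"delta_rot":[0,0,0],"hand":1},{"xyz":[0,0,0],"delta_rot":[0,0,0],"hand":1},{"xyz":[0,0,0],"delta_rot":[0,0,0],"hand":1}]'|tail -5
python3 - <<'E'
from h import *
rel(*scoop_tcp(binp(.005,.012),BY,6,(40,0,0)))
s=vision.capture("scene");t=vision.capture("top")
W=np.zeros((500,800,3),np.uint8)
W[:500,:450]=crop(s,200,270,90,100,5);W[:500,450:800]=crop(t,320,100,70,100,5)
cv2.imwrite("pics/m4.png",W)
E
```

```text
position: [0.478, -0.3229, 0.1766]
tcp_rot: [[-0.983, -0.149, -0.108], [-0.148, 0.989, -0.016], [0.109, 0.001, -0.994]]
force: [0.9, -0.0, -1.6]
opening: 0.163
grasp_force: 32.5
position: [0.4785, -0.3192, 0.1768]
tcp_rot: [[-0.983, -0.151, -0.107], [-0.15, 0.989, -0.016], [0.109, 0.001, -0.994]]
force: [-0.1, -0.4, -0.6]
opening: 0.158
grasp_force: 32.7
xyz [ -9.6  -0.1 108.2] rot [ 0.0006 -0.004   0.0013] | tcp [ 0.4785 -0.3192  0.1768] J [ -42.3   32.1   88.9   -5.4   63.  -138.4] F [-0.1 -0.4 -0.6] open 0.158 gf 32.7 t 5.92
```

View pics/m4.png

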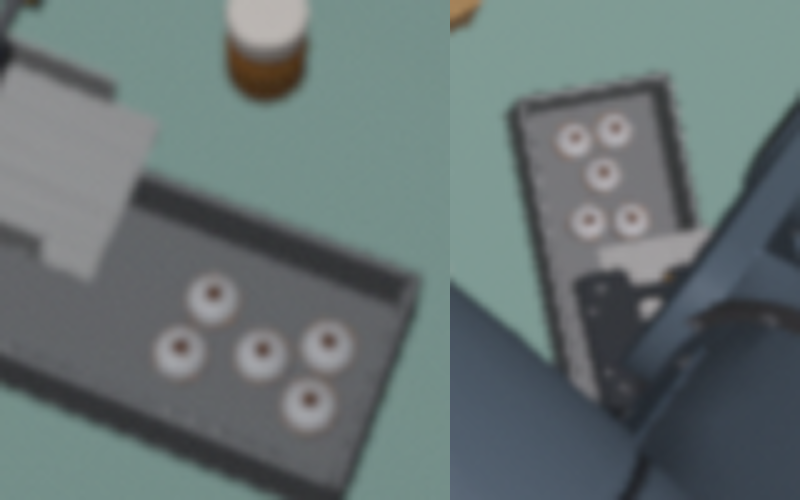

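Run:
```python
from h import *
s=bot.read_state();R=np.array(s["tcp_rot"])@F.T;P=s["position"]
print("lip",[proj("scene",P+R@(np.array(p)/1e3-G)) for p in((40,38,1),(40,-38,1))],"obs 230.9 293.9 218.5 325.5")
print("lip top",[proj("top",P+R@(np.array(p)/1e3-G)) for p in((40,38,1),(40,-38,1))],"obs",(320+150/5-.5,100+247/5-.5),(320+255/5,100+230/5))
print("bin rim far scene",[proj("scene",binp(u,.045,v)) for u,v in((.12,.052),(.12,-.052))],"obs",(200+418/5-.5,270+280/5-.5),(200+345/5-.5,270+498/5-.5))
print("bin rim far top",[proj("top",binp(u,.045,v)) for u,v in((.12,.052),(.12,-.052))],"obs",(320+65/5-.5,100+105/5-.5),(320+216/5-.5,100+76/5-.5))
```

```text
lip [array([233.0101, 295.473 ]), array([218.2051, 327.1705])] obs 230.9 293.9 218.5 325.5
lip top [array([349.2088, 148.1042]), array([373.464 , 143.7119])] obs (349.5, 148.9) (371.0, 146.0)
bin rim far scene [array([283.0084, 322.9308]), array([266.4379, 366.7811])] obs (283.1, 325.5) (268.5, 369.1)
bin rim far top [array([332.6789, 119.7558]), array([363.6559, 114.1873])] obs (332.5, 120.5) (362.7, 114.7)
```

```bash
python3 -m handwheel '[{"xyz":[-3,0,30],"delta_rot":[0,0,0],"hand":1},{"xyz":[-6,0,60],"delta_rot":[0,0,0],"hand":1},{"xyz":[-9,0,85],"delta_rot":[0,0,0],"hand":1},{"xyz":[-10,0,100],"delta_rot":[0,0,0],"hand":1},{"xyz":[-10,0,104],"delta_rot":[0,0,0],"hand":1}]'|tail -5
python3 -m handwheel '[{"xyz":[0,0,1],"delta_rot":[0,0,0],"hand":1},{"xyz":[0,0,2],"delta_rot":[0,0,0],"hand":1},{"xyz":[0,0,3],"delta_rot":[0,0,0],"hand":1},{"xyz":[0,0,4],"delta_rot":[0,0,0],"hand":1},{"xyz":[0,0,4],"delta_rot":[0,0,0],"hand":1}]'|tail -5
python3 -c "
from h import *
rel(*scoop_tcp(binp(.005,.005),BY,6,(40,0,0)))"
```

```text
position: [0.4765, -0.3199, 0.0714]
tcp_rot: [[-0.983, -0.149, -0.109], [-0.149, 0.989, -0.015], [0.11, 0.002, -0.994]]
force: [0.2, -0.1, -1.9]
opening: 0.155
grasp_force: 32.7
position: [0.4763, -0.3203, 0.0682]
tcp_rot: [[-0.983, -0.149, -0.107], [-0.149, 0.989, -0.016], [0.109, 0.001, -0.994]]
force: [-0.1, 0.0, -2.2]
opening: 0.161
grasp_force: 32.7
xyz [-0.8  0.7  6.9] rot [ 0.0007 -0.0041 -0.0001] | tcp [ 0.4763 -0.3203  0.0682] J [ -42.5   41.    93.    -6.3   50.1 -136.9] F [-0.1  0.  -2.2] open 0.161 gf 32.7 t 7.28
```

```bash
for i in 1 2; do python3 -m handwheel '[{"xyz":[0,0,1],"delta_rot":[0,0,0],"hand":1},{"xyz":[0,0,1],"delta_rot":[0,0,0],"hand":1},{"xyz":[0,0,2],"delta_rot":[0,0,0],"hand":1},{"xyz":[0,0,3],"delta_rot":[0,0,0],"hand":1},{"xyz":[0,0,3],"delta_rot":[0,0,0],"hand":1}]'|sed -n '2p;4p'; done
```

```text
position: [0.4759, -0.3202, 0.065]
force: [-0.1, -0.4, -2.8]
position: [0.4756, -0.3203, 0.0621]
force: [-0.5, 0.3, -1.1]
```

```bash
python3 -m handwheel '[{"xyz":[0,0,1],"delta_rot":[0,0,0],"hand":1},{"xyz":[0,0,1],"delta_rot":[0,0,0],"hand":1},{"xyz":[0,0,2],"delta_rot":[0,0,0],"hand":1},{"xyz":[0,0,2],"delta_rot":[0,0,0],"hand":1},{"xyz":[0,0,2],"delta_rot":[0,0,0],"hand":1}]'|sed -n '2p;4p'
python3 -c "
from h import *
rel(*scoop_tcp(binp(.078,.0055),BY,6,(40,0,0)))"
```

```text
position: [0.4755, -0.3205, 0.0605]
force: [-1.4, -0.4, 1.9]
xyz [-73.3   0.8  -9.3] rot [ 0.0004 -0.0039  0.    ] | tcp [ 0.4755 -0.3205  0.0605] J [ -42.6   41.6   93.3   -6.4   49.2 -136.8] F [-1.4 -0.4  1.9] open 0.159 gf 32.9 t 9.15
```

```bash
python3 -m handwheel '[{"xyz":[-8,0,-1.5],"delta_rot":[0,0,0],"hand":1},{"xyz":[-17,0,-2.3],"delta_rot":[0,0,0],"hand":1},{"xyz":[-27,0,-3.4],"delta_rot":[0,0,0],"hand":1},{"xyz":[-38,0,-4.5],"delta_rot":[0,0,0],"hand":1},{"xyz":[-48,0,-5.5],"delta_rot":[0,0,0],"hand":1}]'|sed -n '2p;4p'
python3 -m handwheel '[{"xyz":[-8,0,-0.9],"delta_rot":[0,0,0],"hand":1},{"xyz":[-16,0,-1.8],"delta_rot":[0,0,0],"hand":1},{"xyz":[-23,0,-2.5],"delta_rot":[0,0,0],"hand":1},{"xyz":[-30,0,-3.2],"delta_rot":[0,0,0],"hand":1},{"xyz":[-30,0,-3.2],"delta_rot":[0,0,0],"hand":1}]'|sed -n '2p;4p'
python3 - <<'E'
from h import *
rel(*scoop_tcp(binp(.106,.005),BY,6,(40,0,0)))
s=vision.capture("scene");t=vision.capture("top")
W=np.zeros((500,800,3),np.uint8)
W[:500,:450]=crop(s,200,270,90,100,5);W[:500,450:800]=crop(t,320,100,70,100,5)
cv2.imwrite("pics/m5.png",W)
E
```

```text
position: [0.5241, -0.313, 0.0605]
force: [-1.9, -0.4, 2.3]
position: [0.5545, -0.3087, 0.0603]
force: [0.6, 0.4, 1.5]
xyz [-21.9   0.9  -3.3] rot [-0.0001 -0.0017 -0.0001] | tcp [ 0.5545 -0.3087  0.0603] J [ -37.1   45.    83.7   -5.3   55.7 -132.6] F [0.6 0.4 1.5] open 0.158 gf 32.9 t 10.4
```

View pics/m5.png

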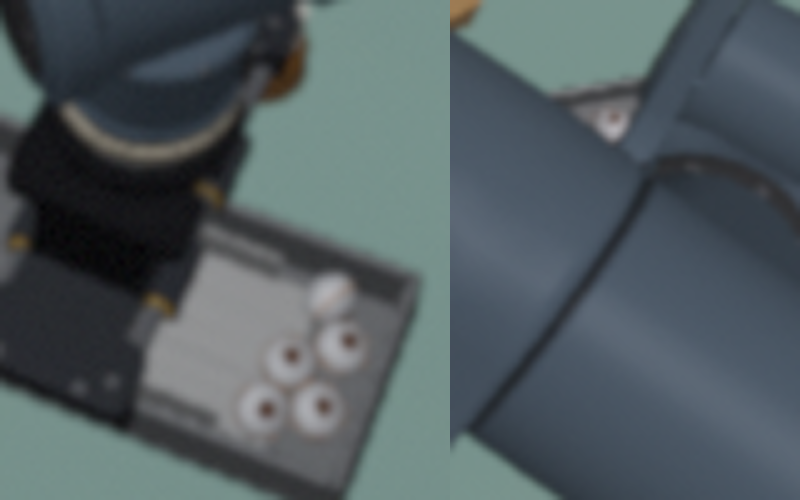

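The five ferrules are gathered in front of or on the lip. One at crop (333,293) leans by the left wall and the others are at (290,358), (340,342), (262,408) and (318,408). I push on to the far wall.

```bash
python3 -m handwheel '[{"xyz":[-6,0,-0.6],"delta_rot":[0,0,0],"hand":1},{"xyz":[-12,0,-1.2],"delta_rot":[0,0,0],"hand":1},{"xyz":[-18,0,-1.8],"delta_rot":[0,0,0],"hand":1},{"xyz":[-24,0,-2.4],"delta_rot":[0,0,0],"hand":1},{"xyz":[-24,0,-2.4],"delta_rot":[0,0,0],"hand":1}]'|sed -n '2,4p'
python3 - <<'E'
from h import *
rel(*scoop_tcp(binp(.108,.005),BY,6,(40,0,0)))
s=vision.capture("scene")
cv2.imwrite("pics/m6.png",crop(s,220,290,70,80,7))
E
```

```text
position: [0.5772, -0.3052, 0.0604]
tcp_rot: [[-0.983, -0.15, -0.107], [-0.149, 0.989, -0.016], [0.109, 0.0, -0.994]]
force: [-3.1, 0.0, 5.5]
xyz [-1.   0.9 -0.9] rot [ 0.0003 -0.004   0.0001] | tcp [ 0.5772 -0.3052  0.0604] J [ -35.7   46.1   80.5   -5.1   57.9 -131.4] F [-3.1  0.   5.5] open 0.161 gf 33.0 t 11.12
```

View pics/m6.png

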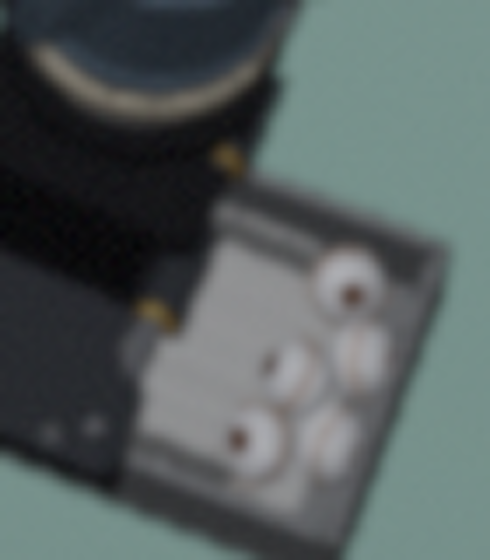

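Two ferrules are on the pan at (297,375) and (255,440), one leans at (350,285), and two are tipped against the far wall. I ease the lip up to the wall.

```bash
python3 -m handwheel '[{"xyz":[-1.5,0,-0.1],"delta_rot":[0,0,0],"hand":1},{"xyz":[-3,0,-0.3],"delta_rot":[0,0,0],"hand":1},{"xyz":[-4.5,0,-0.4],"delta_rot":[0,0,0],"hand":1},{"xyz":[-6,0,-0.6],"delta_rot":[0,0,0],"hand":1},{"xyz":[-6,0,-0.6],"delta_rot":[0,0,0],"hand":1}]'|sed -n '2,4p'
python3 - <<'E'
from h import *
rel(*scoop_tcp(binp(.113,.005),BY,6,(40,0,0)))
s=vision.capture("scene")
cv2.imwrite("pics/m7.png",crop(s,220,290,70,80,7))
E
```

```text
position: [0.5796, -0.3046, 0.061]
tcp_rot: [[-0.982, -0.15, -0.115], [-0.149, 0.989, -0.016], [0.116, 0.002, -0.993]]
force: [-9.8, -0.6, 10.1]
xyz [-3.6  0.7 -0.7] rot [ 0.0018 -0.0111  0.0008] | tcp [ 0.5796 -0.3046  0.061 ] J [ -35.4   46.4   79.9   -5.3   58.7 -131.1] F [-9.8 -0.6 10.1] open 0.162 gf 33.1 t 11.8
```

View pics/m7.png

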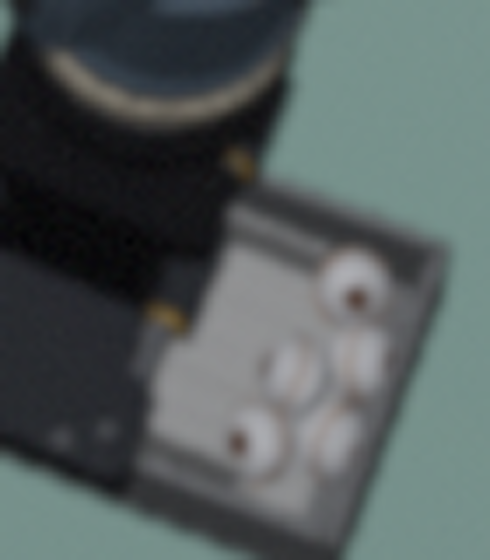

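```bash
sed -i 's/^G=.*/G=np.array([-.051,0,.0455])/' h.py
python3 - <<'E'
from h import *
s=bot.read_state();P=s["position"];Q=np.array(s["tcp_rot"]);R=Q@F.T
lip=P+R@(np.array([.04,0,0])-G);a=np.radians(BY);d=np.array([np.cos(a),np.sin(a),0])
print("lip",lip,"u",(lip-BC)@d,"pitch",np.degrees(np.arcsin(-R[2,0])))
for p,z,b in[(2,.001,-.001),(-5,.010,-.001),(-12,.020,-.001),(-19,.030,-.002),(-24,.045,-.004)]:
    rel(*scoop_tcp(lip+d*b+[0,0,z],BY,p,(40,0,0)))
E
```

```text
lip [ 0.6638 -0.2917  0.0053] u 0.10893007567211657 pitch 6.637054209302154
xyz [4.5 0.2 6.6] rot [ 0.0019 -0.0809  0.0008] | tcp [ 0.5796 -0.3046  0.061 ] J [ -35.4   46.4   79.9   -5.3   58.7 -131.1] F [-9.5 -1.3 10.3] open 0.161 gf 33.1 t 11.85
xyz [9.5 0.2 9.5] rot [ 0.0019 -0.2031  0.0007] | tcp [ 0.5796 -0.3046  0.061 ] J [ -35.4   46.4   79.9   -5.3   58.7 -131.1] F [-9.5 -1.3 10.3] open 0.161 gf 33.1 t 11.85
xyz [13.1  0.2 11.7] rot [ 0.002  -0.3253  0.0005] | tcp [ 0.5796 -0.3046  0.061 ] J [ -35.4   46.4   79.9   -5.3   58.7 -131.1] F [-9.5 -1.3 10.3] open 0.161 gf 33.1 t 11.85
xyz [16.2  0.1 14.3] rot [ 0.002  -0.4475  0.0004] | tcp [ 0.5796 -0.3046  0.061 ] J [ -35.4   46.4   79.9   -5.3   58.7 -131.1] F [-9.5 -1.3 10.3] open 0.161 gf 33.1 t 11.85
xyz [19.7  0.2  8.5] rot [ 0.002  -0.5347  0.0003] | tcp [ 0.5796 -0.3046  0.061 ] J [ -35.4   46.4   79.9   -5.3   58.7 -131.1] F [-9.5 -1.3 10.3] open 0.161 gf 33.1 t 11.85
```

```bash
python3 -m handwheel '[{"xyz":[4,0,5],"delta_rot":[0,-0.07,0],"hand":1},{"xyz":[6,0,6.5],"delta_rot":[0,-0.12,0],"hand":1},{"xyz":[9,0,8],"delta_rot":[0,-0.2,0],"hand":1},{"xyz":[11,0,9.5],"delta_rot":[0,-0.26,0],"hand":1},{"xyz":[13,0,10.5],"delta_rot":[0,-0.325,0],"hand":1}]'|sed -n '2,4p'
python3 - <<'E'
from h import *
s=bot.read_state();P=s["position"];Q=np.array(s["tcp_rot"]);R=Q@F.T
lip=P+R@(np.array([.04,0,0])-G);a=np.radians(BY);d=np.array([np.cos(a),np.sin(a),0])
print("lip",lip,"u",(lip-BC)@d,"pitch",np.degrees(np.arcsin(-R[2,0])))
for p,z,b in[(-19,.010,-.001),(-24,.025,-.004)]:
    rel(*scoop_tcp(lip+d*b+[0,0,z],BY,p,(40,0,0)))
s=vision.capture("scene")
cv2.imwrite("pics/m8.png",crop(s,220,290,70,80,7))
E
```

```text
position: [0.5684, -0.3055, 0.0496]
tcp_rot: [[-0.966, -0.149, 0.212], [-0.145, 0.989, 0.034], [-0.215, 0.002, -0.977]]
force: [-0.3, 0.2, -3.3]
lip [ 0.666  -0.2907  0.0248] u 0.11124385006081146 pitch -12.428281852424416
xyz [3.4 0.  0.7] rot [ 0.0021 -0.1147 -0.001 ] | tcp [ 0.5684 -0.3055  0.0496] J [ -42.7   43.    93.9   16.6   36.5 -154.1] F [-0.3  0.2 -3.3] open 0.156 gf 32.6 t 12.47
xyz [ 5.8  0.  -6.1] rot [ 0.0021 -0.202  -0.0011] | tcp [ 0.5684 -0.3055  0.0496] J [ -42.7   43.    93.9   16.6   36.5 -154.1] F [-0.3  0.2 -3.3] open 0.156 gf 32.6 t 12.47
```

View pics/m8.png

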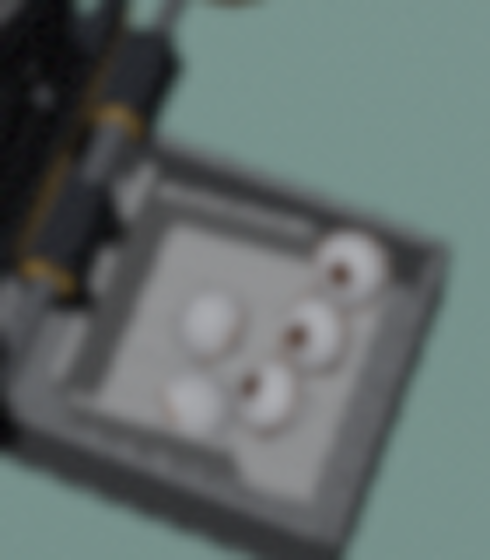

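All five look to be on the pan: two at the rear (212,325) and (195,405), two in the middle, and one at (350,270) near the front left corner. That was my tenth picture, so from here I use numbers only. I work out where each ferrule sits in the scoop's frame.

```bash
cat >> h.py <<'E'
def ferr(im=None,thr=150,verbose=True):
    im=vision.capture("scene") if im is None else im
    s=bot.read_state();P=s["position"];R=np.array(s["tcp_rot"])@F.T;O=P-R@G
    m=(im.astype(int).min(2)>thr)
    out=[]
    # restrict to the projected pan
    q=np.array([proj("scene",O+R@np.array(c)) for c in((.05,.05,0),(.05,-.05,0),(-.045,-.05,0),(-.045,.05,0),(.05,.05,.03),(.05,-.05,.03),(-.045,-.05,.03),(-.045,.05,.03))]).astype(np.float32)
    hull=np.zeros(m.shape,np.uint8);cv2.fillConvexPoly(hull,cv2.convexHull(q).astype(int),1)
    n,l,st,c=cv2.connectedComponentsWithStats((m&(hull>0)).astype(np.uint8),connectivity=4)
    for i in range(1,n):
        if st[i][4]<4: continue
        o,d=ray("scene",*c[i]);k=((O-o)@R[:,2]+.012)/(d@R[:,2]);L=R.T@(o+d*k-O)
        print("blob px",c[i].round(1),"area",st[i][4],"scoop mm",(L*1e3).round(0))
E
python3 -c "
from h import *
im=vision.capture('scene');np.save('s8.npy',im)
for t in (140,155,170): print(t);ferr(im,t)"
```

```text
140
blob px [252.2 334.1] area 286 scoop mm [-5.  9. 12.]
blob px [269.3 326.9] area 33 scoop mm [26. 36. 12.]
blob px [262.1 348.9] area 135 scoop mm [ 30. -16.  12.]
blob px [241.4 344.8] area 71 scoop mm [-18. -21.  12.]
155
blob px [269.3 326.2] area 18 scoop mm [26. 38. 12.]
blob px [243.9 332.9] area 19 scoop mm [-24.   6.  12.]
blob px [260.9 334.5] area 16 scoop mm [15. 14. 12.]
blob px [254.4 343.6] area 22 scoop mm [  9. -10.  12.]
blob px [242.4 345.6] area 27 scoop mm [-15. -22.  12.]
170
```

Run:
```python
from h import *
s=bot.read_state();P=s["position"];R=np.array(s["tcp_rot"])@F.T
lip=P+R@(np.array([.04,0,0])-G);d=lip-BC;a=np.radians(BY);print("lip u,v",d[0]*np.cos(a)+d[1]*np.sin(a),-d[0]*np.sin(a)+d[1]*np.cos(a))
rel(*scoop_tcp(binp(.105,.025,-.007),BY,-12,(40,0,0)))
rel(*scoop_tcp(binp(.075,.025,-.007),BY,-12,(40,0,0)))
```

```text
lip u,v 0.10934620819830398 0.0005950528084795424
xyz [ 3.8 -7.7 -2.4] rot [ 0.0045  0.0037 -0.0031] | tcp [ 0.5666 -0.3052  0.0491] J [ -42.8   43.    94.    16.4   36.6 -153.9] F [-0.5  0.3 -2.3] open 0.157 gf 32.6 t 12.57
xyz [33.1 -7.7 -8.7] rot [ 0.0045  0.0037 -0.0031] | tcp [ 0.5666 -0.3052  0.0491] J [ -42.8   43.    94.    16.4   36.6 -153.9] F [-0.5  0.3 -2.3] open 0.157 gf 32.6 t 12.57
```

```bash
python3 -m handwheel '[{"xyz":[2,-4,-1],"delta_rot":[0,0,0],"hand":1},{"xyz":[4,-7,-2],"delta_rot":[0,0,0],"hand":1},{"xyz":[14,-7,-4],"delta_rot":[0,0,0],"hand":1},{"xyz":[24,-7,-6],"delta_rot":[0,0,0],"hand":1},{"xyz":[33,-7,-8],"delta_rot":[0,0,0],"hand":1}]'|sed -n '2p;4p'
python3 - <<'E'
from h import *
im=vision.capture('scene');np.save('s9.npy',im)
for t in (140,155): print(t);ferr(im,t)
rel(*scoop_tcp(binp(.075,.025,-.007),BY,-12,(40,0,0)))
R=np.load('s8.npy')
print(im[315:365:1,225:285].min(2)//10)
E
```

```text
position: [0.5355, -0.3181, 0.0517]
force: [0.2, 0.1, -3.4]
140
blob px [234.2 322.4] area 39 scoop mm [-20.  27.  12.]
blob px [254.7 324.2] area 33 scoop mm [28. 37. 12.]
blob px [243.8 339.2] area 378 scoop mm [18. -3. 12.]
blob px [225.7 330. ] area 37 scoop mm [-31.   4.  12.]
blob px [231.5 337.9] area 58 scoop mm [-10.  -9.  12.]
blob px [221.  339.6] area 39 scoop mm [-32. -19.  12.]
155
blob px [234.2 321.7] area 19 scoop mm [-20.  29.  12.]
blob px [254.4 323.6] area 16 scoop mm [27. 38. 12.]
blob px [225.6 329.6] area 19 scoop mm [-32.   5.  12.]
blob px [231.4 337.9] area 31 scoop mm [-10.  -9.  12.]
blob px [222.  340.2] area 8 scoop mm [-29. -20.  12.]
xyz [0.7 0.2 0.9] rot [ 0.002   0.0052 -0.001 ] | tcp [ 0.5343 -0.318   0.0516] J [ -46.    41.8   97.    17.6   35.3 -158.4] F [-1.6 -0.1 -3.2] open 0.159 gf 32.6 t 13.25
[[ 8  7  8 ... 11 11 11]
 [ 8  7  7 ... 11 11 11]
 [ 7  7  7 ... 11 11 11]
 ...
 [11 11 11 ... 11 11 11]
 [11 11 11 ... 11 11 11]
 [11 11 11 ... 11 11 11]]
```

```bash
python3 -m handwheel '[{"xyz":[-5,0,-1],"delta_rot":[-0.02,0,0],"hand":1},{"xyz":[-11,0,-1],"delta_rot":[-0.05,0,0],"hand":1},{"xyz":[-17,0,-1],"delta_rot":[-0.1,0,0],"hand":1},{"xyz":[-22,0,-1],"delta_rot":[-0.14,0,0],"hand":1},{"xyz":[-25,0,-1],"delta_rot":[-0.175,0,0],"hand":1}]'|sed -n '2p;4p'
python3 - <<'E'
from h import *
im=vision.capture('scene');np.save('s10.npy',im)
ferr(im,155)
rel(*scoop_tcp(binp(.1,.031,0),BY,-12,(40,0,0)))
E
```

```text
position: [0.5617, -0.3154, 0.0586]
force: [-0.2, 0.1, -2.6]
blob px [244.  321.5] area 20 scoop mm [-25.  30.  12.]
blob px [265.2 323.6] area 19 scoop mm [24. 38. 12.]
blob px [236.8 331.3] area 19 scoop mm [-33.   5.  12.]
blob px [243.2 341.7] area 31 scoop mm [-10. -13.  12.]
blob px [232.6 342.3] area 15 scoop mm [-33. -20.  12.]
xyz [3.7 9.4 2.9] rot [0.1747 0.0089 0.0007] | tcp [ 0.5622 -0.3164  0.0585] J [ -46.7   44.4   88.3   20.8   50.5 -160.2] F [-0.8 -0.3 -3.3] open 0.157 gf 32.6 t 13.93
```

```bash
cat >> h.py <<'E'
def where():
    s=bot.read_state();P=s["position"];R=np.array(s["tcp_rot"])@F.T;a=np.radians(BY)
    for n,c in dict(lipL=(40,38,0),lipR=(40,-38,0),rearL=(-42,38,0),rearR=(-42,-38,0)).items():
        d=P+R@(np.array(c)/1e3-G)-BC;print(n,"u,v,z mm",(1e3*np.array([d[0]*np.cos(a)+d[1]*np.sin(a),-d[0]*np.sin(a)+d[1]*np.cos(a),d[2]])).round(1))
E
python3 -c "
from h import *
where()"
```

```text
lipL u,v,z mm [102.   35.6  41. ]
lipR u,v,z mm [104.8 -39.3  28.1]
rearL u,v,z mm [21.9 35.6 23.2]
rearR u,v,z mm [ 24.8 -39.2  10.3]
```

```bash
python3 -c "
from h import *
rel(*scoop_tcp(binp(.1,.0195,-.001),BY,-8.5,(40,0,0)))
rel(*scoop_tcp(binp(.1,.0195,.010),BY,-8.5,(40,0,0)))"
```

```text
xyz [3.2 7.4 8.4] rot [0.1746 0.0698 0.0061] | tcp [ 0.5622 -0.3164  0.0585] J [ -46.7   44.4   88.3   20.8   50.5 -160.2] F [-0.8 -0.3 -3.3] open 0.157 gf 32.6 t 13.93
xyz [ 3.2 18.2 10.3] rot [0.1746 0.0698 0.0061] | tcp [ 0.5622 -0.3164  0.0585] J [ -46.7   44.4   88.3   20.8   50.5 -160.2] F [-0.8 -0.3 -3.3] open 0.157 gf 32.6 t 13.93
```

```bash
python3 -m handwheel '[{"xyz":[1.5,4,4],"delta_rot":[0.09,0.035,0.003],"hand":1},{"xyz":[3,7,8],"delta_rot":[0.175,0.07,0.006],"hand":1},{"xyz":[3,11,9],"delta_rot":[0.175,0.07,0.006],"hand":1},{"xyz":[3,15,9.5],"delta_rot":[0.175,0.07,0.006],"hand":1},{"xyz":[3,18,10],"delta_rot":[0.175,0.07,0.006],"hand":1}]'|sed -n '2p;4p'
python3 - <<'E'
from h import *
im=vision.capture('scene');np.save('s11.npy',im)
ferr(im,155);where()
rel(*scoop_tcp(binp(.1,.0195,0),BY,-12,(40,0,0)))
E
```

```text
position: [0.5571, -0.2991, 0.0514]
force: [-1.6, -9.4, -6.2]
blob px [241.9 319.2] area 16 scoop mm [-31.  28.  12.]
blob px [264.5 325.5] area 17 scoop mm [24. 30. 12.]
blob px [237.3 328.3] area 18 scoop mm [-32.   4.  12.]
blob px [243.  336.7] area 28 scoop mm [-12. -11.  12.]
blob px [232.5 338.3] area 13 scoop mm [-33. -22.  12.]
lipL u,v,z mm [99.2 45.7 19.8]
lipR u,v,z mm [ 99.1 -30.3  20.2]
rearL u,v,z mm [18.1 45.7  7.6]
rearR u,v,z mm [ 18.  -30.3   8.1]
xyz [ 1.8 -8.   6.3] rot [-0.0056 -0.0605 -0.0007] | tcp [ 0.5572 -0.2992  0.0515] J [ -41.4   42.5   93.7   10.2   38.5 -147.6] F [ 0.4 -6.9 -5.1] open 0.157 gf 32.7 t 14.6
```

```bash
python3 -m handwheel '[{"xyz":[0,-4,0],"delta_rot":[0,-0.01,0],"hand":1},{"xyz":[1,-8,1],"delta_rot":[0,-0.03,0],"hand":1},{"xyz":[2,-8,2],"delta_rot":[0,-0.05,0],"hand":1},{"xyz":[2,-8,1],"delta_rot":[0,-0.06,0],"hand":1},{"xyz":[1,-8,-4],"delta_rot":[0,-0.06,0],"hand":1}]'|sed -n '2p;4p'
python3 - <<'E'
from h import *
ferr(None,155);where()
rel(*scoop_tcp(binp(.095,.085,0),3,-14,(40,0,0)))
E
```

```text
position: [0.5549, -0.3034, 0.0544]
force: [0.4, 0.2, -2.8]
blob px [240.6 319.4] area 17 scoop mm [-32.  28.  12.]
blob px [263.7 324.3] area 18 scoop mm [24. 32. 12.]
blob px [236.3 328.4] area 19 scoop mm [-33.   5.  12.]
blob px [241.7 337. ] area 34 scoop mm [-13. -10.  12.]
blob px [230. 338.] area 5 scoop mm [-37. -20.  12.]
blob px [232.5 339.5] area 6 scoop mm [-30. -22.  12.]
lipL u,v,z mm [98.7 41.7 29.6]
lipR u,v,z mm [ 98.6 -34.3  29.5]
rearL u,v,z mm [18.4 41.7 12.8]
rearR u,v,z mm [ 18.4 -34.3  12.7]
xyz [ -6.6   6.  -51.4] rot [ 0.0227 -0.0381  0.0949] | tcp [ 0.5557 -0.3038  0.0554] J [ -43.2   42.    95.2   15.7   36.5 -154. ] F [ 0.2 -0.3 -2.9] open 0.16 gf 32.8 t 15.28
```

```bash
python3 -m handwheel '[{"xyz":[-1,-1,-6],"delta_rot":[0,0,0],"hand":1},{"xyz":[-3,-2,-16],"delta_rot":[0,0,0],"hand":1},{"xyz":[-5,-2,-28],"delta_rot":[0,0,0],"hand":1},{"xyz":[-6,0,-39],"delta_rot":[0.01,0,0.03],"hand":1},{"xyz":[-7,4,-47],"delta_rot":[0.02,-0.02,0.07],"hand":1}]'|sed -n '2p;4p'
python3 -m handwheel '[{"xyz":[0,1,-3],"delta_rot":[0,-0.03,0.02],"hand":1},{"xyz":[0,1,-4],"delta_rot":[0,-0.05,0.05],"hand":1},{"xyz":[0,1,-4],"delta_rot":[0,-0.05,0.07],"hand":1},{"xyz":[0,1,-4],"delta_rot":[0,-0.05,0.08],"hand":1},{"xyz":[0,1,-4],"delta_rot":[0,-0.05,0.08],"hand":1}]'|sed -n '2p;4p'
python3 - <<'E'
from h import *
ferr(None,155);where()
rel(*scoop_tcp(binp(.085,.11,0),-5,-22,(40,0,0)))
E
```

```text
position: [0.553, -0.3006, 0.1037]
force: [0.5, 0.2, -3.4]
position: [0.5515, -0.2993, 0.1059]
force: [0.5, 0.4, -2.8]
blob px [241.  310.2] area 13 scoop mm [-32.  26.  12.]
blob px [263.3 316.8] area 24 scoop mm [23. 32. 12.]
blob px [234.9 318.4] area 19 scoop mm [-34.   3.  12.]
blob px [239.8 327.4] area 37 scoop mm [-12. -11.  12.]
blob px [229.6 328.7] area 14 scoop mm [-31. -22.  12.]
lipL u,v,z mm [101.3  31.7  87.5]
lipR u,v,z mm [ 90.  -43.5  86.3]
rearL u,v,z mm [23.3 43.8 65.2]
rearR u,v,z mm [ 12.  -31.3  64. ]
xyz [  8.8  13.6 -14.9] rot [ 0.0435 -0.109   0.0775] | tcp [ 0.5515 -0.2993  0.1059] J [ -44.3   36.4   98.    19.8   36.5 -149.2] F [-1.3  0.6 -3. ] open 0.161 gf 32.8 t 16.57
```

```bash
python3 -m handwheel '[{"xyz":[1,4,-3],"delta_rot":[0.01,-0.03,0.02],"hand":1},{"xyz":[3,8,-7],"delta_rot":[0.02,-0.06,0.04],"hand":1},{"xyz":[6,11,-11],"delta_rot":[0.03,-0.1,0.06],"hand":1},{"xyz":[8,13,-14],"delta_rot":[0.04,-0.13,0.08],"hand":1},{"xyz":[8,13,-14],"delta_rot":[0.04,-0.16,0.08],"hand":1}]'|sed -n '2p;4p'
python3 - <<'E'
from h import *
ferr(None,155);where()
rel(*scoop_tcp(binp(.08,.13,0),-8,-28,(40,0,0)))
E
```

```text
position: [0.5421, -0.2856, 0.12]
force: [0.5, 0.1, -3.3]
blob px [242.2 301.5] area 19 scoop mm [-33.  27.  12.]
blob px [234.7 309.4] area 21 scoop mm [-36.   4.  12.]
blob px [259.8 308.1] area 28 scoop mm [17. 29. 12.]
blob px [238.8 318. ] area 41 scoop mm [-12. -10.  12.]
blob px [228.  318.6] area 23 scoop mm [-34. -21.  12.]
lipL u,v,z mm [ 97.6  35.6 116.9]
lipR u,v,z mm [ 79.2 -38.1 116.3]
rearL u,v,z mm [25.3 54.  82.8]
rearR u,v,z mm [  6.9 -19.7  82.2]
xyz [  4.6   3.8 -10.1] rot [ 0.0266 -0.0603  0.0365] | tcp [ 0.5424 -0.2859  0.1202] J [ -46.2   33.6  106.4   38.5   26.3 -163.5] F [-0.3  0.3 -3.2] open 0.157 gf 32.8 t 17.25
```

Run:
```python
from h import *
s=bot.read_state();P=s["position"];R=np.array(s["tcp_rot"])@F.T
lip=P+R@(np.array([.04,0,0])-G);print(lip,Ro.from_matrix(R).as_euler("ZYX",degrees=True))
for y,p,z in((-12,-23,.01),(-20,-23,.02),(-28,-23,.03)): rel(*scoop_tcp(lip+[0,0,z],y,p,(40,0,0)))
```

```text
[ 0.6436 -0.2955  0.1166] [ -5.6499 -24.5529   0.4819]
xyz [ -6.   11.7 -11.2] rot [0.0531 0.0266 0.1015] | tcp [ 0.5424 -0.2859  0.1202] J [ -46.2   33.6  106.4   38.5   26.3 -163.5] F [-0.3  0.3 -3.2] open 0.157 gf 32.8 t 17.25
xyz [-12.5  25.7 -19.1] rot [0.1094 0.026  0.2293] | tcp [ 0.5424 -0.2859  0.1202] J [ -46.2   33.6  106.4   38.5   26.3 -163.5] F [-0.3  0.3 -3.2] open 0.157 gf 32.8 t 17.25
xyz [-20.7  39.2 -26.2] rot [0.1656 0.0253 0.3571] | tcp [ 0.5424 -0.2859  0.1202] J [ -46.2   33.6  106.4   38.5   26.3 -163.5] F [-0.3  0.3 -3.2] open 0.157 gf 32.8 t 17.25
```

```bash
python3 -m handwheel '[{"xyz":[-3,4,-4],"delta_rot":[0.02,0.02,0.04],"hand":1},{"xyz":[-6,12,-10],"delta_rot":[0.05,0.026,0.1],"hand":1},{"xyz":[-9,19,-15],"delta_rot":[0.08,0.026,0.165],"hand":1},{"xyz":[-12,26,-19],"delta_rot":[0.11,0.026,0.23],"hand":1},{"xyz":[-16,32,-22],"delta_rot":[0.135,0.026,0.29],"hand":1}]'|sed -n '2p;4p'
python3 - <<'E'
from h import *
ferr(None,155);
s=bot.read_state();P=s["position"];R=np.array(s["tcp_rot"])@F.T
lip=P+R@(np.array([.04,0,0])-G);print(lip,Ro.from_matrix(R).as_euler("ZYX",degrees=True))
rel(*scoop_tcp(lip+[0,0,.02],-33,-30,(40,0,0)))
E
```

```text
position: [0.5508, -0.2544, 0.147]
force: [-0.0, -0.0, -2.3]
blob px [252.  291.6] area 14 scoop mm [-34.  25.  12.]
blob px [242.2 296.9] area 14 scoop mm [-37.   2.  12.]
blob px [252.9 299.2] area 24 scoop mm [-14.  14.  12.]
blob px [233.2 303.8] area 18 scoop mm [-34. -23.  12.]
blob px [242.9 306.1] area 35 scoop mm [-13. -12.  12.]
[ 0.6444 -0.2942  0.1412] [-23.6447 -22.9526  -0.0329]
xyz [-4.1 16.5 -6.4] rot [ 0.0723 -0.1227  0.1463] | tcp [ 0.5514 -0.2535  0.1476] J [ -38.    29.8  106.8   15.    21.7 -117.2] F [ 0.2  0.9 -3.6] open 0.153 gf 32.8 t 17.93
```

All five are now nested at the rear of the pan (x from -37 to -13 mm). I carry the scoop to the dish with the lip up.

```bash
cat >> h.py <<'E'
def euler():
    s=bot.read_state();P=s["position"];R=np.array(s["tcp_rot"])@F.T
    return P+R@(np.array([.04,0,0])-G),Ro.from_matrix(R).as_euler("ZYX",degrees=True)
def leg(a,b,fs,pitch=-22):
    l,e=euler();print(l,e)
    for f in fs:
        y=e[0]+(b-e[0])*f;rel(*scoop_tcp(l+(np.array(a)-l)*f,y,e[1]+(pitch-e[1])*f,(40,0,0)))
D=np.array([.4718,.306,.03])
def at(yaw,back,z): a=np.radians(yaw);return [D[0]-back*np.cos(a),D[1]-back*np.sin(a),z]
E
python3 -c "
from h import *
leg((.58,-.09,.21),-8,(.08,.25,.5,.77,1))"
```

```text
[ 0.6444 -0.2942  0.1412] [-23.6447 -22.9526  -0.0329]
xyz [ 8.1 10.6 -9.6] rot [-0.0091  0.0013 -0.0201] | tcp [ 0.5514 -0.2535  0.1476] J [ -38.    29.8  106.8   15.    21.7 -117.2] F [ 0.2  0.9 -3.6] open 0.153 gf 32.8 t 17.93
xyz [ 25.3  33.3 -29.9] rot [-0.0271  0.0041 -0.0629] | tcp [ 0.5514 -0.2535  0.1476] J [ -38.    29.8  106.8   15.    21.7 -117.2] F [ 0.2  0.9 -3.6] open 0.153 gf 32.8 t 17.93
xyz [ 50.2  66.7 -59.6] rot [-0.0533  0.0083 -0.1259] | tcp [ 0.5514 -0.2535  0.1476] J [ -38.    29.8  106.8   15.    21.7 -117.2] F [ 0.2  0.9 -3.6] open 0.153 gf 32.8 t 17.93
xyz [ 76.6 102.9 -91.5] rot [-0.0813  0.0127 -0.1941] | tcp [ 0.5514 -0.2535  0.1476] J [ -38.    29.8  106.8   15.    21.7 -117.2] F [ 0.2  0.9 -3.6] open 0.153 gf 32.8 t 17.93
xyz [  98.7  133.8 -118.4] rot [-0.105   0.0165 -0.2523] | tcp [ 0.5514 -0.2535  0.1476] J [ -38.    29.8  106.8   15.    21.7 -117.2] F [ 0.2  0.9 -3.6] open 0.153 gf 32.8 t 17.93
```

```bash
python3 -m handwheel '[{"xyz":[8,11,-10],"delta_rot":[-0.01,0,-0.02],"hand":1},{"xyz":[25,33,-30],"delta_rot":[-0.027,0.004,-0.063],"hand":1},{"xyz":[50,67,-60],"delta_rot":[-0.053,0.008,-0.126],"hand":1},{"xyz":[77,103,-92],"delta_rot":[-0.081,0.013,-0.194],"hand":1},{"xyz":[99,134,-118],"delta_rot":[-0.105,0.017,-0.252],"hand":1}]'|sed -n '2p;4p'
python3 -c "
from h import *
leg((.5,.11,.21),8,(.15,.4,.6,.8,1))"
```

```text
position: [0.4765, -0.075, 0.2171]
force: [0.7, 0.6, -3.2]
[ 0.577  -0.0886  0.2088] [ -7.7183 -21.867    0.0366]
xyz [14.2 23.8 -5.8] rot [-0.0147 -0.0003 -0.0382] | tcp [ 0.4765 -0.075   0.2171] J [ -26.7   14.4  118.6   15.5   27.1 -121.6] F [ 0.7  0.6 -3.2] open 0.162 gf 32.8 t 18.55
xyz [ 37.5  63.5 -15.4] rot [-0.0403 -0.0009 -0.1018] | tcp [ 0.4765 -0.075   0.2171] J [ -26.7   14.4  118.6   15.5   27.1 -121.6] F [ 0.7  0.6 -3.2] open 0.162 gf 32.8 t 18.55
xyz [ 55.9  95.3 -23. ] rot [-0.0608 -0.0013 -0.1527] | tcp [ 0.4765 -0.075   0.2171] J [ -26.7   14.4  118.6   15.5   27.1 -121.6] F [ 0.7  0.6 -3.2] open 0.162 gf 32.8 t 18.55
xyz [ 73.9 127.2 -30.4] rot [-0.0813 -0.0018 -0.2036] | tcp [ 0.4765 -0.075   0.2171] J [ -26.7   14.4  118.6   15.5   27.1 -121.6] F [ 0.7  0.6 -3.2] open 0.162 gf 32.8 t 18.55
xyz [ 91.7 159.1 -37.8] rot [-0.1018 -0.0022 -0.2545] | tcp [ 0.4765 -0.075   0.2171] J [ -26.7   14.4  118.6   15.5   27.1 -121.6] F [ 0.7  0.6 -3.2] open 0.162 gf 32.8 t 18.55
```

```bash
python3 -c "
from h import *
leg((.535,.11,.205),6,(.15,.4,.6,.8,1),-20)"
```

```text
[ 0.577  -0.0886  0.2088] [ -7.7183 -21.867    0.0366]
xyz [ 9.4 25.1 -3.7] rot [-0.0127  0.0049 -0.0334] | tcp [ 0.4765 -0.075   0.2171] J [ -26.7   14.4  118.6   15.5   27.1 -121.6] F [ 0.7  0.6 -3.2] open 0.162 gf 32.8 t 18.55
xyz [24.9 66.8 -9.7] rot [-0.0345  0.0131 -0.0891] | tcp [ 0.4765 -0.075   0.2171] J [ -26.7   14.4  118.6   15.5   27.1 -121.6] F [ 0.7  0.6 -3.2] open 0.162 gf 32.8 t 18.55
xyz [ 37.  100.3 -14.5] rot [-0.0516  0.0196 -0.1338] | tcp [ 0.4765 -0.075   0.2171] J [ -26.7   14.4  118.6   15.5   27.1 -121.6] F [ 0.7  0.6 -3.2] open 0.162 gf 32.8 t 18.55
xyz [ 48.9 133.7 -19.1] rot [-0.0684  0.026  -0.1787] | tcp [ 0.4765 -0.075   0.2171] J [ -26.7   14.4  118.6   15.5   27.1 -121.6] F [ 0.7  0.6 -3.2] open 0.162 gf 32.8 t 18.55
xyz [ 60.6 167.3 -23.7] rot [-0.0849  0.0325 -0.2236] | tcp [ 0.4765 -0.075   0.2171] J [ -26.7   14.4  118.6   15.5   27.1 -121.6] F [ 0.7  0.6 -3.2] open 0.162 gf 32.8 t 18.55
```

```bash
python3 -m handwheel '[{"xyz":[9,25,-4],"delta_rot":[-0.013,0.005,-0.033],"hand":1},{"xyz":[25,67,-10],"delta_rot":[-0.035,0.013,-0.09],"hand":1},{"xyz":[37,100,-14],"delta_rot":[-0.052,0.02,-0.134],"hand":1},{"xyz":[49,134,-19],"delta_rot":[-0.068,0.026,-0.18],"hand":1},{"xyz":[61,167,-24],"delta_rot":[-0.085,0.032,-0.224],"hand":1}]'|sed -n '2p;4p'
python3 -c "
from h import *
leg(at(21,.02,.17),20,(.2,.4,.6,.8,1),-16);ferr(None,155)"
```

```text
position: [0.4354, 0.0984, 0.2162]
force: [0.1, -0.1, -3.3]
[0.5359 0.1089 0.2047] [  6.001  -20.0536  -0.067 ]
xyz [13.3 34.5  1. ] rot [-0.0176  0.0141 -0.046 ] | tcp [0.4354 0.0984 0.2162] J [  -4.    12.1  121.7    7.5   26.6 -106.1] F [ 0.1 -0.1 -3.3] open 0.162 gf 32.8 t 19.18
xyz [26.5 69.1  2. ] rot [-0.0334  0.0282 -0.0923] | tcp [0.4354 0.0984 0.2162] J [  -4.    12.1  121.7    7.5   26.6 -106.1] F [ 0.1 -0.1 -3.3] open 0.162 gf 32.8 t 19.18
xyz [ 39.3 103.8   3.1] rot [-0.0485  0.0423 -0.1388] | tcp [0.4354 0.0984 0.2162] J [  -4.    12.1  121.7    7.5   26.6 -106.1] F [ 0.1 -0.1 -3.3] open 0.162 gf 32.8 t 19.18
xyz [ 51.9 138.5   4.4] rot [-0.063   0.0563 -0.1855] | tcp [0.4354 0.0984 0.2162] J [  -4.    12.1  121.7    7.5   26.6 -106.1] F [ 0.1 -0.1 -3.3] open 0.162 gf 32.8 t 19.18
xyz [ 64.3 173.3   5.7] rot [-0.0768  0.0703 -0.2324] | tcp [0.4354 0.0984 0.2162] J [  -4.    12.1  121.7    7.5   26.6 -106.1] F [ 0.1 -0.1 -3.3] open 0.162 gf 32.8 t 19.18
blob px [289.8 144. ] area 4 scoop mm [-9. 19. 12.]
blob px [285.  151.5] area 6 scoop mm [-11. -10.  12.]
blob px [304.4 162.4] area 11 scoop mm [ 55. -44.  12.]
```

```bash
python3 -m handwheel '[{"xyz":[13,34,1],"delta_rot":[-0.018,0.014,-0.046],"hand":1},{"xyz":[26,69,2],"delta_rot":[-0.033,0.028,-0.092],"hand":1},{"xyz":[40,106,3],"delta_rot":[-0.049,0.042,-0.14],"hand":1},{"xyz":[55,148,5],"delta_rot":[-0.066,0.06,-0.2],"hand":1},{"xyz":[64,173,6],"delta_rot":[-0.077,0.07,-0.232],"hand":1}]'|sed -n '2p;4p'
python3 -c "
from h import *
leg(at(21,.022,.08),21,(.2,.4,.6,.8,1),0)"
```

```text
position: [0.3597, 0.2645, 0.1881]
force: [-0.4, -0.3, -3.1]
[0.4536 0.2988 0.1694] [ 20.0437 -15.9653   0.0014]
xyz [ 2.7 -0.3 12.1] rot [-0.0008  0.0557 -0.0032] | tcp [0.3597 0.2645 0.1881] J [ 22.4  16.5 120.4  -1.4  27.2 -86.5] F [-0.4 -0.3 -3.1] open 0.159 gf 32.8 t 19.85
xyz [ 5.1 -0.6 24.3] rot [-0.0015  0.1115 -0.0065] | tcp [0.3597 0.2645 0.1881] J [ 22.4  16.5 120.4  -1.4  27.2 -86.5] F [-0.4 -0.3 -3.1] open 0.159 gf 32.8 t 19.85
xyz [ 7.3 -0.8 36.6] rot [-0.0019  0.1672 -0.0098] | tcp [0.3597 0.2645 0.1881] J [ 22.4  16.5 120.4  -1.4  27.2 -86.5] F [-0.4 -0.3 -3.1] open 0.159 gf 32.8 t 19.85
xyz [ 9.2 -1.1 49.2] rot [-0.0022  0.2229 -0.0132] | tcp [0.3597 0.2645 0.1881] J [ 22.4  16.5 120.4  -1.4  27.2 -86.5] F [-0.4 -0.3 -3.1] open 0.159 gf 32.8 t 19.85
xyz [10.9 -1.3 62. ] rot [-0.0023  0.2786 -0.0166] | tcp [0.3597 0.2645 0.1881] J [ 22.4  16.5 120.4  -1.4  27.2 -86.5] F [-0.4 -0.3 -3.1] open 0.159 gf 32.8 t 19.85
```

```bash
python3 -m handwheel '[{"xyz":[3,0,12],"delta_rot":[0,0.05,-0.003],"hand":1},{"xyz":[5,-0.5,24],"delta_rot":[0,0.11,-0.006],"hand":1},{"xyz":[7,-1,37],"delta_rot":[0,0.165,-0.01],"hand":1},{"xyz":[9,-1,49],"delta_rot":[0,0.22,-0.013],"hand":1},{"xyz":[11,-1.3,61],"delta_rot":[0,0.275,-0.017],"hand":1}]'|sed -n '2p;4p'
python3 -c "
from h import *
leg(at(21,.024,.068),21,(.2,.4,.6,.8,1),30)"
```

```text
position: [0.3689, 0.2636, 0.1261]
force: [0.2, 0.6, -2.3]
[0.4541 0.2958 0.0809] [20.7381 -0.199  -0.1126]
xyz [-4.5  0.4 -6.7] rot [-0.0019  0.1054 -0.001 ] | tcp [0.3689 0.2636 0.1261] J [ 21.5  27.5 112.1  -0.2  40.2 -89.1] F [ 0.2  0.6 -2.3] open 0.157 gf 32.8 t 20.48
xyz [-10.    1.  -12.9] rot [-0.0018  0.2108 -0.002 ] | tcp [0.3689 0.2636 0.1261] J [ 21.5  27.5 112.1  -0.2  40.2 -89.1] F [ 0.2  0.6 -2.3] open 0.157 gf 32.8 t 20.48
xyz [-16.3   1.6 -18.3] rot [-0.0015  0.3162 -0.003 ] | tcp [0.3689 0.2636 0.1261] J [ 21.5  27.5 112.1  -0.2  40.2 -89.1] F [ 0.2  0.6 -2.3] open 0.157 gf 32.8 t 20.48
xyz [-23.4   2.1 -23. ] rot [-0.0012  0.4217 -0.004 ] | tcp [0.3689 0.2636 0.1261] J [ 21.5  27.5 112.1  -0.2  40.2 -89.1] F [ 0.2  0.6 -2.3] open 0.157 gf 32.8 t 20.48
xyz [-31.3   2.8 -26.7] rot [-0.0007  0.5271 -0.005 ] | tcp [0.3689 0.2636 0.1261] J [ 21.5  27.5 112.1  -0.2  40.2 -89.1] F [ 0.2  0.6 -2.3] open 0.157 gf 32.8 t 20.48
```

```bash
python3 -m handwheel '[{"xyz":[-4.5,0.4,-6.5],"delta_rot":[0,0.105,0],"hand":1},{"xyz":[-10,1,-13],"delta_rot":[0,0.21,-0.002],"hand":1},{"xyz":[-16,1.6,-18],"delta_rot":[0,0.315,-0.003],"hand":1},{"xyz":[-23,2,-23],"delta_rot":[0,0.42,-0.004],"hand":1},{"xyz":[-31,3,-27],"delta_rot":[0,0.527,-0.005],"hand":1}]'|sed -n '2p;4p'
python3 -c "
from h import *
leg(at(21,.026,.062),21,(.2,.4,.6,.8,1),50);np.save('s12.npy',vision.capture('scene'))"
```

```text
position: [0.3973, 0.2777, 0.1538]
force: [-0.3, -0.3, -1.8]
[0.4496 0.2979 0.0689] [21.025  29.9778  0.0677]
xyz [-3.7 -0.  -4.8] rot [0.0011 0.0699 0.0001] | tcp [0.3973 0.2777 0.1538] J [ 21.5  38.8  86.9   0.3  84.3 -89.6] F [-0.3 -0.3 -1.8] open 0.162 gf 32.8 t 21.1
xyz [-7.8 -0.1 -9.4] rot [0.0011 0.1398 0.0002] | tcp [0.3973 0.2777 0.1538] J [ 21.5  38.8  86.9   0.3  84.3 -89.6] F [-0.3 -0.3 -1.8] open 0.162 gf 32.8 t 21.1
xyz [-12.3  -0.1 -13.6] rot [0.001  0.2097 0.0003] | tcp [0.3973 0.2777 0.1538] J [ 21.5  38.8  86.9   0.3  84.3 -89.6] F [-0.3 -0.3 -1.8] open 0.162 gf 32.8 t 21.1
xyz [-17.2  -0.2 -17.6] rot [0.001  0.2796 0.0004] | tcp [0.3973 0.2777 0.1538] J [ 21.5  38.8  86.9   0.3  84.3 -89.6] F [-0.3 -0.3 -1.8] open 0.162 gf 32.8 t 21.1
xyz [-22.4  -0.3 -21.2] rot [0.0009 0.3495 0.0005] | tcp [0.3973 0.2777 0.1538] J [ 21.5  38.8  86.9   0.3  84.3 -89.6] F [-0.3 -0.3 -1.8] open 0.162 gf 32.8 t 21.1
```

```bash
python3 -m handwheel '[{"xyz":[-3,0,-4],"delta_rot":[0,0.06,0],"hand":1},{"xyz":[-8,0,-9],"delta_rot":[0,0.14,0],"hand":1},{"xyz":[-12,0,-14],"delta_rot":[0,0.21,0],"hand":1},{"xyz":[-17,0,-18],"delta_rot":[0,0.28,0],"hand":1},{"xyz":[-22,0,-21],"delta_rot":[0,0.35,0],"hand":1}]'|sed -n '2p;4p'
python3 -m handwheel '[{"xyz":[0,0,0],"delta_rot":[0,0,0],"hand":1},{"xyz":[0,0,0],"delta_rot":[0,0,0],"hand":1},{"xyz":[0,0,0],"delta_rot":[0,0,0],"hand":1},{"xyz":[0,0,0],"delta_rot":[0,0,0],"hand":1},{"xyz":[0,0,0],"delta_rot":[0,0,0],"hand":1}]'|sed -n '2p;4p'
python3 - <<'E'
from h import *
leg(at(21,.026,.16),21,(.5,1),20)
im=vision.capture('scene');np.save('s13.npy',im)
ferr(im,150)
c=proj("scene",D);print("dish px",c)
def bl(im,th):
    m=np.zeros(im.shape[:2],np.uint8);cv2.circle(m,tuple(c.astype(int)),26,1,-1);m&=(im.min(2)>th)
    n,l,st,cc=cv2.connectedComponentsWithStats(m,connectivity=4);return [(cc[i].round(1).tolist(),int(st[i][4])) for i in range(1,n) if st[i][4]>2]
print(bl(im,150),bl(np.load("scene0.npy"),150))
E
```

```text
position: [0.4244, 0.2883, 0.1605]
force: [0.4, 0.2, -1.8]
position: [0.4232, 0.2888, 0.1614]
force: [-0.3, -0.6, -1.3]
[0.4455 0.2972 0.0625] [20.9528 49.8868 -0.1313]
xyz [45.4 -0.7 -7.1] rot [-0.002  -0.2608 -0.    ] | tcp [0.4232 0.2888 0.1614] J [ 21.6  50.   71.    0.4 108.9 -89.5] F [-0.3 -0.6 -1.3] open 0.157 gf 32.9 t 22.4
xyz [ 84.1  -1.4 -12.7] rot [-0.0018 -0.5216 -0.0001] | tcp [0.4232 0.2888 0.1614] J [ 21.6  50.   71.    0.4 108.9 -89.5] F [-0.3 -0.6 -1.3] open 0.157 gf 32.9 t 22.4
blob px [311.  139.5] area 6 scoop mm [66.  7. 12.]
dish px [310.6503 146.1555]
[([311.0, 139.5], 6), ([314.8, 158.9], 88)] [([326.2, 155.7], 25), ([304.4, 165.7], 13)]
```

```bash
python3 -m handwheel '[{"xyz":[23,0,-3],"delta_rot":[0,-0.1,0],"hand":1},{"xyz":[45,-0.5,-7],"delta_rot":[0,-0.26,0],"hand":1},{"xyz":[65,-1,-10],"delta_rot":[0,-0.4,0],"hand":1},{"xyz":[84,-1,-13],"delta_rot":[0,-0.52,0],"hand":1},{"xyz":[84,-1,-13],"delta_rot":[0,-0.52,0],"hand":1}]'|sed -n '2p;4p'
python3 - <<'E'
from h import *
leg((.535,.11,.2),6,(.2,.4,.6,.8,1),10)
im=vision.capture('scene');t=vision.capture('top');np.save('s14.npy',im);np.save('t14.npy',t)
ferr(im,150)
for n,i in(("scene",im),("top",t)):
    c=proj(n,D)
    m=np.zeros(i.shape[:2],np.uint8);cv2.circle(m,tuple(c.astype(int)),20,1,-1);m&=(i.min(2)>155)
    k,l,st,cc=cv2.connectedComponentsWithStats(m,connectivity=4);print(n,c,[(cc[j].round(1).tolist(),int(st[j][4]),(onz(n,*cc[j],.03)-D).round(3).tolist()[:2]) for j in range(1,k) if st[j][4]>2])
np.set_printoptions(linewidth=250,threshold=99999)
x,y=proj("scene",D).astype(int);print((im[y-12:y+18,x-24:x+24].min(2)//10))
E
```

```text
position: [0.3806, 0.2717, 0.2361]
force: [0.9, 0.7, -2.6]
[0.4458 0.2968 0.1622] [21.0554 20.0371 -0.0859]
xyz [  1.  -37.5  -5. ] rot [-0.0186 -0.035   0.0497] | tcp [0.3806 0.2717 0.2361] J [ 21.7  26.6  91.3   0.1  82.1 -89.4] F [ 0.9  0.7 -2.6] open 0.161 gf 32.9 t 23.07
xyz [  1.7 -74.8 -10. ] rot [-0.034  -0.0699  0.1   ] | tcp [0.3806 0.2717 0.2361] J [ 21.7  26.6  91.3   0.1  82.1 -89.4] F [ 0.9  0.7 -2.6] open 0.161 gf 32.9 t 23.07
xyz [   2.1 -111.8  -15. ] rot [-0.0477 -0.1048  0.1509] | tcp [0.3806 0.2717 0.2361] J [ 21.7  26.6  91.3   0.1  82.1 -89.4] F [ 0.9  0.7 -2.6] open 0.161 gf 32.9 t 23.07
xyz [   2.1 -148.6  -20.1] rot [-0.0596 -0.1395  0.2023] | tcp [0.3806 0.2717 0.2361] J [ 21.7  26.6  91.3   0.1  82.1 -89.4] F [ 0.9  0.7 -2.6] open 0.161 gf 32.9 t 23.07
xyz [   1.7 -185.2  -25.2] rot [-0.0697 -0.174   0.2542] | tcp [0.3806 0.2717 0.2361] J [ 21.7  26.6  91.3   0.1  82.1 -89.4] F [ 0.9  0.7 -2.6] open 0.161 gf 32.9 t 23.07
scene [310.6503 146.1555] [([325.0, 155.0], 3, [0.053, -0.011]), ([304.0, 164.0], 3, [0.015, -0.076])]
top [169.5282 183.9474] [([161.4, 1
[... 3773 characters left out ...]
 7  6  6  6  6  6  8 11 14 15 15 14 13 12 11 10 10 10 10 10  9 10 10  9 10 10 10 10 10 11 11 12 12 13 14 15 15]
 [ 8  8  8  8  8  8  8  9  9  9  8  8  7  7  6  6  7 10 13 15 15 14 13 11 10 10 10 10 10  9 10 10  9 10  9 10 10 10 10 11 11 11 11 11 12 13 14 15]
 [ 9  9  8  8  8  8  8  8  8  9  9  8  8  7  7  7  9 12 14 15 14 13 12 10 10 10 10 10 10 10 10  9 10 10 10 10 10 10 11 11 11 11 11 11 11 12 13 14]
 [10 10  9  9  8  8  8  8  8  8  8  8  8  8  8  8 11 13 15 15 14 12 10  9  9  9  9 10 10 10 10 10 10 10 10 10 10 11 11 11 11 11 11 11 11 11 12 13]
 [10 10 10 10 10  9  9  8  8  8  8  8  8  8  8  9 12 14 15 15 13 11  9  8  8  8  9  9 10 10 10 10 10 10 11 11 11 11 11 11 11 11 11 11 11 11 11 12]]
```

```bash
python3 -c "
from h import *
leg((.545,.09,.2),5,(.2,.4,.6,.8,1),-5)"
```

```text
[0.4479 0.2971 0.1598] [21.0145 20.1327 -0.0965]
xyz [  3.2 -41.5  -0.5] rot [-0.0186 -0.0877  0.0534] | tcp [0.3827 0.2722 0.2339] J [ 21.7  27.   91.1   0.1  82.  -89.4] F [ 0.4  0.4 -2. ] open 0.158 gf 32.9 t 23.18
xyz [  5.4 -82.2  -0.8] rot [-0.0309 -0.1752  0.1082] | tcp [0.3827 0.2722 0.2339] J [ 21.7  27.   91.1   0.1  82.  -89.4] F [ 0.4  0.4 -2. ] open 0.158 gf 32.9 t 23.18
xyz [   6.6 -122.5   -1. ] rot [-0.0383 -0.2624  0.1644] | tcp [0.3827 0.2722 0.2339] J [ 21.7  27.   91.1   0.1  82.  -89.4] F [ 0.4  0.4 -2. ] open 0.158 gf 32.9 t 23.18
xyz [   6.7 -162.4   -1.1] rot [-0.041  -0.3493  0.2216] | tcp [0.3827 0.2722 0.2339] J [ 21.7  27.   91.1   0.1  82.  -89.4] F [ 0.4  0.4 -2. ] open 0.158 gf 32.9 t 23.18
xyz [   5.7 -202.1   -1.3] rot [-0.0387 -0.4355  0.2797] | tcp [0.3827 0.2722 0.2339] J [ 21.7  27.   91.1   0.1  82.  -89.4] F [ 0.4  0.4 -2. ] open 0.158 gf 32.9 t 23.18
```

```bash
python3 -m handwheel '[{"xyz":[3,-42,0],"delta_rot":[-0.019,-0.088,0.053],"hand":1},{"xyz":[5,-82,-1],"delta_rot":[-0.031,-0.175,0.108],"hand":1},{"xyz":[7,-122,-1],"delta_rot":[-0.038,-0.262,0.164],"hand":1},{"xyz":[7,-162,-1],"delta_rot":[-0.041,-0.35,0.22],"hand":1},{"xyz":[6,-202,-1],"delta_rot":[-0.039,-0.435,0.28],"hand":1}]'|sed -n '2p;4p'
python3 - <<'E'
from h import *
np.set_printoptions(linewidth=250,threshold=99999)
g=np.load('grasp.npz');p,R=g['p'],g['R']
rel(p+[0,0,.1],R)
im=vision.capture('scene');t=vision.capture('top');np.save('s15.npy',im);np.save('t15.npy',t)
for th in (140,150): ferr(im,th)
x,y=proj("top",D).astype(int);print((t[y-19:y+19,x-20:x+22].min(2)//10))
E
```

```text
position: [0.4511, 0.08, 0.2358]
force: [-0.8, 0.3, -2.0]
xyz [ -60.7 -110.6   46.8] rot [-0.0141  0.4648  0.0941] | tcp [0.4511 0.08   0.2358] J [  -4.5   15.1  108.1    1.    52.  -100. ] F [-0.8  0.3 -2. ] open 0.16 gf 32.9 t 23.8
blob px [310.5 140.5] area 6 scoop mm [26. 69. 12.]
blob px [310.9 155.7] area 28 scoop mm [46. 19. 12.]
blob px [304.1 168. ] area 19 scoop mm [ 47. -26.  12.]
blob px [312.  155.2] area 11 scoop mm [48. 22. 12.]
blob px [304.4 168.2] area 12 scoop mm [ 48. -26.  12.]
[[11 11 12 11 11 11 11 11 11 11 11 11 11 11 11 11 11 12 12 12 12 12 11 11 11 11 11 11 11 11 11 11 11 12 15 16 17 16 15 14 13 13]
 [11 11 12 11 11 11 11 11 11 11 11 11 11 12 12 12 12 12 13 13 12 12 12 12 12 12 11 11 11 11 11 11 11 12 13 16 17 17 16 14 13 13]
 [11 11 12 11 11 11 11 11 11 11 11 12 12 13 13 12 11 10 10 10 10 10 10 12 13 13 12 12 11 11 11 11 11 11 12 14 16 17 16 15 14 13]
 [11 11 11 11 11 11 11 11 11 12 12 12 12 11 10 10  9  9  9  9  9  9  9 10 10 10 11 12 12 12 11 11 11 11 11 13 15 17 17 16 15 14]
 [11 11 11 11 11 11 11 11 12 12 11 10 10  9  9  9  9  9 10 10 10 10 10 10 10  9 
[... 3606 characters left out ...]
15 15 15 15 15 15 15 14 13 11 10 11 11 11 11 11 11 10]
 [11 11 11 11 11 12 11 10  8  8  9 11 13 14 15 15 15 15 15 15 15 15 15 15 15 15 15 15 15 15 14 13 12 11 11 11 11 11 11 11 11 10]
 [11 11 11 11 11 11 12 11 10  8  8  9 11 13 14 15 15 15 15 15 15 15 15 15 15 15 15 15 15 14 13 12 11 11 11 11 11 11 11 11 11 10]
 [11 11 11 11 11 11 11 12 12 11  9  8  8  9 11 13 14 14 15 15 15 15 15 15 15 15 14 14 13 13 12 11 11 11 11 11 11 11 11 11 11 10]
 [11 11 11 10 10 11 11 11 12 12 12 11 10  9  9  9 10 11 13 14 14 14 14 14 13 13 12 13 12 11 11 11 11 11 11 11 11 11 11 11 11 10]
 [11 11 11 10 10 11 11 11 11 11 12 12 12 12 10  9  9 10 11 11 12 12 11 12 13 12 11 11 11 11 11 11 11 11 11 11 11 11 11 11 11 10]]
```

Four or five ferrules show in the dish, with plug dips at crop cells (10,17), (11,28), (12,9) and one lying near (24,12). The pan is empty. Now I take the scoop back.

```bash
python3 -m handwheel '[{"xyz":[-12,-22,9],"delta_rot":[0,0.09,0.02],"hand":1},{"xyz":[-25,-50,20],"delta_rot":[0,0.2,0.04],"hand":1},{"xyz":[-40,-80,33],"delta_rot":[0,0.3,0.06],"hand":1},{"xyz":[-53,-105,45],"delta_rot":[-0.01,0.4,0.09],"hand":1},{"xyz":[-57,-110,46],"delta_rot":[-0.014,0.465,0.094],"hand":1}]'|sed -n '2p;4p'
python3 -m handwheel '[{"xyz":[0,0,0],"delta_rot":[0,0,0],"hand":1},{"xyz":[0,0,0],"delta_rot":[0,0,0],"hand":1},{"xyz":[0,0,0],"delta_rot":[0,0,0],"hand":1},{"xyz":[0,0,0],"delta_rot":[0,0,0],"hand":1},{"xyz":[0,0,0],"delta_rot":[0,0,0],"hand":1}]'|sed -n '2p;4p'
python3 - <<'E'
from h import *
g=np.load('grasp.npz');p,R=g['p'],g['R'];S=R@F.T
rel(p+[0,0,.02]-.003*S[:,0],R)
# lip line in scene picture: pan vs background
im=vision.capture('scene');np.save('s16.npy',im)
l,e=euler();print(l,e)
s=bot.read_state();P=s["position"];Q=np.array(s["tcp_rot"])@F.T
np.set_printoptions(linewidth=250)
for y in(-20,0,20):
    print([int(im[tuple(np.round(proj("scene",P+Q@(np.array([x,y,1.5])/1e3-G))).astype(int)[::-1])].min()) for x in range(20,60,2)])
E
```

```text
position: [0.522, -0.024, 0.1931]
force: [-1.1, 0.4, -2.4]
position: [0.5199, -0.0225, 0.1966]
force: [-0.1, 0.2, -2.1]
xyz [-31.9  -2.2  74.8] rot [-0.0015  0.0014  0.0025] | tcp [ 0.5199 -0.0225  0.1966] J [ -12.3   34.2   84.3   -4.4   82.7 -100.5] F [-0.1  0.2 -2.1] open 0.16 gf 32.9 t 25.15
[ 0.5878 -0.023   0.1207] [-0.4089 21.6581  0.0093]
[130, 129, 131, 131, 131, 130, 130, 128, 118, 86, 86, 62, 62, 60, 61, 62, 62, 62, 62, 62]
[133, 133, 132, 132, 133, 133, 131, 131, 123, 118, 114, 113, 113, 113, 113, 113, 113, 114, 113, 113]
[131, 131, 132, 131, 130, 132, 130, 129, 121, 121, 112, 113, 114, 113, 113, 113, 114, 112, 113, 113]
```

```bash
python3 -m handwheel '[{"xyz":[-8,-1,19],"delta_rot":[0,0,0],"hand":1},{"xyz":[-18,-2,42],"delta_rot":[0,0,0],"hand":1},{"xyz":[-27,-2,63],"delta_rot":[0,0,0],"hand":1},{"xyz":[-32,-2,75],"delta_rot":[0,0,0],"hand":1},{"xyz":[-32,-2,75],"delta_rot":[0,0,0],"hand":1}]'|sed -n '2p;4p'
python3 -m handwheel '[{"xyz":[-2,0,4],"delta_rot":[0,0,0],"hand":1},{"xyz":[-3,0,8],"delta_rot":[0,0,0],"hand":1},{"xyz":[-4,0,11],"delta_rot":[0,0,0],"hand":1},{"xyz":[-5,0,13],"delta_rot":[0,0,0],"hand":1},{"xyz":[-5,0,13],"delta_rot":[0,0,0],"hand":1}]'|sed -n '2p;4p'
python3 - <<'E'
from h import *
g=np.load('grasp.npz');p,R=g['p'],g['R'];S=R@F.T
rel(p-.003*S[:,0],R)
E
```

```text
position: [0.5216, -0.0246, 0.114]
force: [-0.7, 0.1, -1.9]
position: [0.5219, -0.0247, 0.1006]
force: [-0.2, -0.7, -1.8]
xyz [-2.  -0.   4.8] rot [-0.0013  0.0004  0.0022] | tcp [ 0.5219 -0.0247  0.1006] J [-12.4  41.7  87.5  -4.6  72.1 -99.8] F [-0.2 -0.7 -1.8] open 0.161 gf 32.9 t 26.45
```

```bash
python3 -m handwheel '[{"xyz":[-1,0,1],"delta_rot":[0,0,0],"hand":1},{"xyz":[-1,0,2],"delta_rot":[0,0,0],"hand":1},{"xyz":[-2,0,3],"delta_rot":[0,0,0],"hand":1},{"xyz":[-2,0,4],"delta_rot":[0,0,0],"hand":1},{"xyz":[-2,0,4],"delta_rot":[0,0,0],"hand":1}]'|sed -n '2p;4p'
python3 -m handwheel '[{"xyz":[0,0,0.5],"delta_rot":[0,0,0],"hand":1},{"xyz":[0,0,0.5],"delta_rot":[0,0,0],"hand":1},{"xyz":[0,0,1],"delta_rot":[0,0,0],"hand":1},{"xyz":[0,0,1],"delta_rot":[0,0,0],"hand":1},{"xyz":[0,0,1],"delta_rot":[0,0,0],"hand":1}]'|sed -n '2,4p'
```

```text
position: [0.5222, -0.0247, 0.0961]
force: [-0.4, -0.1, -1.9]
position: [0.522, -0.0247, 0.0954]
tcp_rot: [[-0.929, 0.007, -0.37], [0.007, 1.0, 0.003], [0.37, 0.0, -0.929]]
force: [0.4, 0.6, -0.9]
```

```bash
python3 -m handwheel '[{"xyz":[0,0,0.5],"delta_rot":[0,0,0],"hand":1},{"xyz":[0,0,1],"delta_rot":[0,0,0],"hand":1},{"xyz":[0,0,1.5],"delta_rot":[0,0,0],"hand":1},{"xyz":[0,0,1.5],"delta_rot":[0,0,0],"hand":1},{"xyz":[0,0,1.5],"delta_rot":[0,0,0],"hand":1}]'|sed -n '2,4p'
```

```text
position: [0.522, -0.0247, 0.0953]
tcp_rot: [[-0.93, 0.007, -0.369], [0.007, 1.0, 0.003], [0.369, -0.0, -0.93]]
force: [0.3, 0.6, 7.6]
```

```bash
python3 -m handwheel '[{"xyz":[0,0,-0.5],"delta_rot":[0,0,0],"hand":-0.4},{"xyz":[0,0,-0.5],"delta_rot":[0,0,0],"hand":-0.4},{"xyz":[0,0,-0.5],"delta_rot":[0,0,0],"hand":-0.4},{"xyz":[0,0,-0.5],"delta_rot":[0,0,0],"hand":-0.4},{"xyz":[0,0,-0.5],"delta_rot":[0,0,0],"hand":-0.4}]'|sed -n '2,5p'
python3 -m handwheel '[{"xyz":[0,0,-10],"delta_rot":[0,0,0],"hand":-0.4},{"xyz":[0,0,-30],"delta_rot":[0,0,0],"hand":-0.4},{"xyz":[0,0,-60],"delta_rot":[0,0,0],"hand":-0.4},{"xyz":[0,0,-100],"delta_rot":[0,0,0],"hand":-0.4},{"xyz":[0,0,-120],"delta_rot":[0,0,0],"hand":-0.4}]'|sed -n '2,5p'
```

```text
position: [0.5228, -0.0242, 0.095]
tcp_rot: [[-0.93, 0.008, -0.367], [0.007, 1.0, 0.004], [0.367, 0.001, -0.93]]
force: [2.4, 2.4, 5.4]
opening: 0.636
position: [0.5671, -0.0255, 0.2078]
tcp_rot: [[-0.93, 0.007, -0.367], [0.007, 1.0, 0.002], [0.367, -0.001, -0.93]]
force: [-0.9, 0.0, -0.8]
opening: 0.701
```

Run:
```python
from h import *
rel(np.array([.531,.156,.19]),np.diag([-1.,1,-1]))
```

```text
xyz [ 28.4 181.3  30.2] rot [ 0.0006 -0.3763 -0.0074] | tcp [ 0.5671 -0.0255  0.2078] J [ -11.6   36.9   76.4   -4.1   87.9 -100.3] F [-0.9  0.  -0.8] open 0.701 gf 0.0 t 29.57
```

```bash
python3 -m handwheel '[{"xyz":[3,40,-5],"delta_rot":[0,-0.09,0],"hand":-0.4},{"xyz":[8,85,0],"delta_rot":[0,-0.2,0],"hand":-0.4},{"xyz":[18,130,12],"delta_rot":[0,-0.3,0],"hand":-0.4},{"xyz":[28,175,25],"delta_rot":[0,-0.376,-0.007],"hand":-0.4},{"xyz":[28,181,30],"delta_rot":[0,-0.376,-0.007],"hand":-0.4}]'|sed -n '2,5p'
python3 - <<'E'
from h import *
np.set_printoptions(linewidth=250,threshold=99999)
rel(np.array([.531,.156,.098]),np.diag([-1.,1,-1]))
im=vision.capture('scene');t=vision.capture('top');np.save('s17.npy',im);np.save('t17.npy',t)
s0=np.load('scene0.npy')
# scoop handle / pan shift against the first picture
for nm,a,b,(u0,v0,u1,v1) in(("scene",s0,im,(262,202,305,262)),("top",np.load('top0.npy'),t,(252,140,286,176))):
    A,B=[cv2.cvtColor(x,cv2.COLOR_RGB2GRAY).astype(np.float32)[v0:v1,u0:u1] for x in(a,b)]
    print(nm,cv2.phaseCorrelate(A,B),"meandiff",abs(A-B).mean())
E
```

```text
position: [0.5265, 0.1585, 0.1881]
tcp_rot: [[-1.0, -0.004, -0.006], [-0.004, 1.0, 0.001], [0.006, 0.001, -1.0]]
force: [0.6, -1.0, 0.2]
opening: 0.7
xyz [-5.1 -2.6 90.1] rot [ 0.0013 -0.0064  0.0037] | tcp [0.5265 0.1585 0.1881] J [  5.   27.8  95.2   0.1  57.4 -85.2] F [ 0.6 -1.   0.2] open 0.7 gf 0.0 t 30.2
scene ((0.02993044671501721, -0.2198969243102944), 0.8514220124703866) meandiff 5.535271
top ((0.3685399659568489, 0.7362956590315157), 1.0523140393657449) meandiff 14.254902
```

The scoop is back on its rest, within 1 px of where it started. Now I grip the knob.

```bash
python3 -m handwheel '[{"xyz":[-4,-2,20],"delta_rot":[0,-0.006,0],"hand":-0.4},{"xyz":[-5,-2.5,45],"delta_rot":[0,-0.006,0],"hand":-0.4},{"xyz":[-5,-2.5,65],"delta_rot":[0,-0.006,0],"hand":-0.4},{"xyz":[-5,-2.5,80],"delta_rot":[0,-0.006,0],"hand":-0.4},{"xyz":[-5,-2.5,89],"delta_rot":[0,-0.006,0],"hand":-0.4}]'|sed -n '2,5p'
python3 -m handwheel '[{"xyz":[0,0,0],"delta_rot":[0,0,0],"hand":0.2},{"xyz":[0,0,0],"delta_rot":[0,0,0],"hand":0.4},{"xyz":[0,0,0],"delta_rot":[0,0,0],"hand":0.5},{"xyz":[0,0,0],"delta_rot":[0,0,0],"hand":0.55},{"xyz":[0,0,0],"delta_rot":[0,0,0],"hand":0.55}]'|sed -n '2,6p'
```

```text
position: [0.5356, 0.1529, 0.0985]
tcp_rot: [[-1.0, 0.002, 0.003], [0.002, 1.0, 0.001], [-0.003, 0.001, -1.0]]
force: [-0.5, 0.4, -0.4]
opening: 0.699
position: [0.535, 0.154, 0.0997]
tcp_rot: [[-1.0, 0.0, 0.004], [0.0, 1.0, 0.002], [-0.004, 0.002, -1.0]]
force: [-0.3, 0.8, -0.1]
opening: 0.258
grasp_force: 0.0
```

```bash
python3 -m handwheel '[{"xyz":[2,0,0],"delta_rot":[0,0,0],"hand":0.55},{"xyz":[4,0,0],"delta_rot":[0,0,0],"hand":0.6},{"xyz":[4,0,0],"delta_rot":[0,0,0],"hand":1},{"xyz":[4,0,0],"delta_rot":[0,0,0],"hand":1},{"xyz":[4,0,0],"delta_rot":[0,0,0],"hand":1}]'|sed -n '2,6p'
python3 - <<'E'
from h import *
a=onz("top",148.1,203.8,.003);b=onz("top",150.5,141.4,.003);print("plate yaw",np.degrees(np.arctan2(*(b-a)[[1,0]])))
a=onz("top",190.8,205.5,.003);b=onz("top",193.2,143,.003);print("plate yaw",np.degrees(np.arctan2(*(b-a)[[1,0]])))
s=bot.read_state();K=s["position"];post=D[:2]+.115*np.array([np.cos(np.radians(2)),np.sin(np.radians(2))])
v=K[:2]-post;print(K,"radius",np.hypot(*v),"angle",np.degrees(np.arctan2(v[1],v[0])),post)
E
```

```text
position: [0.5335, 0.1571, 0.0997]
tcp_rot: [[-1.0, 0.003, 0.01], [0.003, 1.0, 0.007], [-0.01, 0.007, -1.0]]
force: [4.4, 11.5, -4.1]
opening: 0.175
grasp_force: 30.0
plate yaw -2.6321560867599607
plate yaw -3.1192239541656317
[0.5335 0.1571 0.0997] radius 0.16189921046182673 angle -109.21006758602176 [0.5867 0.31  ]
```

Run:
```python
from h import *
s=bot.read_state();K=s["position"];post=np.array([.5867,.31])
for th in(-112,-118,-124,-130,-137,-144,-151,-158,-165,-172,-178):
    k=post+.162*np.array([np.cos(np.radians(th)),np.sin(np.radians(th))]);print(th,(1e3*np.array([-(k-K[:2])[0],(k-K[:2])[1]])).round(1))
```

```text
-112 [7.4 2.7]
-118 [22.8  9.8]
-124 [37.3 18.6]
-130 [50.9 28.8]
-137 [65.2 42.4]
-144 [77.8 57.6]
-151 [88.4 74.3]
-158 [97.  92.2]
-165 [103.2 110.9]
-172 [107.2 130.3]
-178 [108.7 147.2]
```

```bash
python3 -m handwheel '[{"xyz":[7,3,0],"delta_rot":[0,0,0],"hand":1},{"xyz":[23,10,0],"delta_rot":[0,0,0],"hand":1},{"xyz":[37,19,0],"delta_rot":[0,0,0],"hand":1},{"xyz":[51,29,0],"delta_rot":[0,0,0],"hand":1},{"xyz":[65,42,0],"delta_rot":[0,0,0],"hand":1}]'|sed -n '2,6p'
python3 - <<'E'
from h import *
s=bot.read_state();K=s["position"];post=np.array([.5867,.31]);v=K[:2]-post
print(np.hypot(*v),np.degrees(np.arctan2(v[1],v[0])))
for th in(-144,-151,-158,-165,-172,-178):
    k=post+.162*np.array([np.cos(np.radians(th)),np.sin(np.radians(th))]);print(th,(1e3*np.array([-(k-K[:2])[0],(k-K[:2])[1]])).round(1))
t=vision.capture("top");c=proj("top",(.51,.23,.078));print(c)
E
```

```text
position: [0.4691, 0.197, 0.0996]
tcp_rot: [[-1.0, 0.002, 0.011], [0.003, 1.0, 0.004], [-0.011, 0.004, -1.0]]
force: [6.7, 4.1, -4.1]
opening: 0.172
grasp_force: 30.0
0.16307675229425683 -136.13207917002794
-144 [13.5 17.8]
-151 [24.1 34.5]
-158 [32.6 52.3]
-165 [38.9 71.1]
-172 [42.9 90.5]
-178 [ 44.3 107.4]
[189.7566 169.9237]
```

```bash
python3 -m handwheel '[{"xyz":[13,18,0],"delta_rot":[0,0,0],"hand":1},{"xyz":[24,35,0],"delta_rot":[0,0,0],"hand":1},{"xyz":[33,52,0],"delta_rot":[0,0,0],"hand":1},{"xyz":[39,71,0],"delta_rot":[0,0,0],"hand":1},{"xyz":[43,90,0],"delta_rot":[0,0,0],"hand":1}]'|sed -n '2,6p'
python3 -m handwheel '[{"xyz":[1,10,0],"delta_rot":[0,0,0],"hand":1},{"xyz":[1.5,17,0],"delta_rot":[0,0,0],"hand":1},{"xyz":[1.5,17,0],"delta_rot":[0,0,0],"hand":1},{"xyz":[1.5,17,0],"delta_rot":[0,0,0],"hand":1},{"xyz":[1.5,17,0],"delta_rot":[0,0,0],"hand":1}]'|sed -n '2,6p'
python3 - <<'E'
from h import *
s=bot.read_state();K=s["position"];post=np.array([.5867,.31]);v=K[:2]-post
print(np.hypot(*v),np.degrees(np.arctan2(v[1],v[0])))
E
```

```text
position: [0.4216, 0.2855, 0.0994]
tcp_rot: [[-1.0, 0.001, 0.001], [0.001, 1.0, -0.0], [-0.001, -0.0, -1.0]]
force: [0.6, -2.5, 1.6]
opening: 0.175
grasp_force: 30.0
position: [0.4207, 0.3025, 0.0993]
tcp_rot: [[-1.0, 0.001, 0.001], [0.001, 1.0, 0.001], [-0.001, 0.001, -1.0]]
force: [-3.0, -0.6, 5.7]
opening: 0.174
grasp_force: 30.0
0.16615355705572463 -177.412728825687
```

```bash
python3 -m handwheel '[{"xyz":[0,1.5,0],"delta_rot":[0,0,0],"hand":1},{"xyz":[0,1.5,0],"delta_rot":[0,0,0],"hand":1},{"xyz":[0,1.5,0],"delta_rot":[0,0,0],"hand":0},{"xyz":[0,1.5,0],"delta_rot":[0,0,0],"hand":0},{"xyz":[0,1.5,0],"delta_rot":[0,0,0],"hand":0}]'|sed -n '2,6p'
python3 -m handwheel '[{"xyz":[0,0,-15],"delta_rot":[0,0,0],"hand":0},{"xyz":[0,0,-40],"delta_rot":[0,0,0],"hand":0},{"xyz":[0,0,-80],"delta_rot":[0,0,0],"hand":0},{"xyz":[0,-60,-100],"delta_rot":[0,0,0],"hand":0},{"xyz":[0,-120,-110],"delta_rot":[0,0,0],"hand":0}]'|sed -n '2,6p'
python3 -m handwheel '[{"xyz":[0,-60,0],"delta_rot":[0,0,0],"hand":0},{"xyz":[0,-120,0],"delta_rot":[0,0,0],"hand":0},{"xyz":[0,-160,0],"delta_rot":[0,0,0],"hand":0},{"xyz":[0,-160,0],"delta_rot":[0,0,0],"hand":0},{"xyz":[0,-160,0],"delta_rot":[0,0,0],"hand":0}]'|sed -n '2p'
python3 - <<'E'
from h import *
im=vision.capture('scene');t=vision.capture('top');np.save('s18.npy',im);np.save('t18.npy',t)
for n,i,th in(("top",t,150),("scene",im,150)):
    I=i.astype(int);m=((I.min(2)>th-15)&(I[...,0]-I[...,2]>=6)).astype(np.uint8)
    c=proj(n,[D[0],D[1],.078]).astype(int);k=np.zeros_like(m);cv2.circle(k,tuple(int(x) for x in c),32,1,-1);m&=k
    print(n,c,m.sum());ys,xs=np.nonzero(m);print("bbox",xs.min(),xs.max(),ys.min(),ys.max())
    I2=I[...,0]-I[...,2];np.set_printoptions(linewidth=260,threshold=99999)
    if n=="top": print(i[c[1]-26:c[1]+26,c[0]-24:c[0]+24].min(2)//10)
E
```

```text
position: [0.4221, 0.3046, 0.0991]
tcp_rot: [[-1.0, 0.0, 0.004], [0.0, 1.0, 0.002], [-0.004, 0.002, -1.0]]
force: [-0.3, 0.2, -0.5]
opening: 0.429
grasp_force: 0.0
position: [0.4222, 0.1837, 0.2114]
tcp_rot: [[-1.0, -0.003, 0.008], [-0.003, 1.0, 0.002], [-0.008, 0.002, -1.0]]
force: [0.5, -0.8, 0.1]
opening: 0.497
grasp_force: 0.0
position: [0.421, 0.0246, 0.2093]
top [166 182] 384
bbox 150 182 150 199
[[11 11 11 11 11 11 11 11 10 11 11 11 11 11 11 11 11 11 11 12 14 16 18 18 17 14 11 10 10 11 11 11 11 11 11 11 11 11 11 11 11 11 11 11 11 11 11 10]
 [11 11 11 11 11 11 11 11 10 11 11 11 11 11 11 11 11 11 11 11 13 16 18 18 17 14 12 11 11 11 11 11 11 11 11 11 11 11 11 11 11 11 11 11 11 11 11 10]
 [11 11 11 11 11 11 11 11 10 11 11 11 11 11 11 11 11 11 11 11 13 16 18 18 17 14 12 11 11 11 11 11 11 11 11 11 11 11 11 11 11 11 11 11 11 11 11 10]
 [11 11 11 11 11 11 11 11 11 11 11 11 11 11 11 11 11 11 11 11 13 17 18 18 17 14 12 11 11 11 11 11 11 11 11 11 11 11 11 11 11 11 11 11 11 11 11 10]
 [11 11 11 11 11 11 11 11 11 11 11 11 11 11 11 11 11 11 11 11 14 17 18 18 17 14 12 11 11 11 11 11 11 11 11
[... 6291 characters left out ...]
 12 12 12 12 12 11 11 11 10 10 10 10 10 11 11 11 11 11 11 10 10 10 10]
 [11 11 11 11 11 11 11 11 11 11 11 11 11 11 11 11 11 10 11 10 10 11 10 10 10 10 10 10 11 10 10 10 10 10 10 10 10 10 11 11 11 11 11 11 11 11 11 11]
 [11 11 11 11 11 11 11 11 11 11 11 10 10 10 10 10 10 10 10 10 11 11 11 11 11 11 11 11 11 11 11 11 11 11 11 11 11 11 11 11 11 11 11 11 11 11 11 11]
 [11 11 11 11 11 11 11 11 11 11 11 11 11 11 11 11 11 11 11 11 11 11 11 11 11 11 11 11 11 11 11 11 11 11 11 11 11 11 11 11 11 11 11 11 11 11 11 11]
 [11 11 11 11 11 11 11 11 11 11 11 11 11 11 11 11 11 11 11 11 11 11 11 11 11 11 11 11 11 11 11 11 11 11 11 11 11 11 11 11 11 11 11 11 11 11 11 11]]
scene [312 134] 197
bbox 296 342 123 146
```

Run:
```python
from h import *
from scipy.ndimage import map_coordinates
from scipy.optimize import least_squares
def fit(im,c,r0,r1,f,skip=()):
    g=im.astype(float).min(2);pts=[]
    for a in np.radians(np.arange(0,360,5)):
        if any(abs((np.degrees(a)-k+180)%360-180)<w for k,w in skip): continue
        r=np.arange(r0,r1,.25);v=map_coordinates(g,[c[1]+r*np.sin(a),c[0]+r*np.cos(a)],order=1);k=f(v);pts.append([c[0]+r[k]*np.cos(a),c[1]+r[k]*np.sin(a)])
    p=np.array(pts);s=least_squares(lambda q:np.hypot(p[:,0]-q[0],p[:,1]-q[1])-q[2],[*c,(r0+r1)/2],loss="soft_l1",f_scale=.4);return s.x
t0=np.load("top0.npy");t=np.load("t18.npy")
x=fit(t,(165.75,183.4),12,18,np.argmax,[(90,35),(270,20),(0,30)]);print("lens ridge",x,onz("top",x[0],x[1],.084))
x0=fit(t0,(198.2,157.8),12,18,np.argmax,[(200,25),(20,25)]);print("lens before",x0,onz("top",x0[0],x0[1],.084))
y=fit(t0,(168.2,183.5),16,20,lambda v:np.argmax(v),[(330,30)]);print("dish rim",y,onz("top",y[0],y[1],.05))
z=fit(t0,(170.6,184.5),13,19,lambda v:np.argmin(np.gradient(v)),[(180,60)]);print("dish floor",z,onz("top",z[0],z[1],.012))
```

```text
lens ridge [165.6025 182.8512  14.7082] [0.4703 0.3059 0.084 ]
lens before [198.2857 157.8683  14.5647] [0.5469 0.2012 0.084 ]
dish rim [166.538  182.7857  17.6782] [0.4739 0.3111 0.05  ]
dish floor [170.2234 184.6268  15.9666] [0.4712 0.3078 0.012 ]
```

Run:
```python
from h import *
for n,a,b in(("top","top0.npy","t18.npy"),("scene","scene0.npy","s18.npy")):
    d=(abs(np.load(a).astype(int)-np.load(b).astype(int)).max(2)>22).astype(np.uint8)
    k,l,st,c=cv2.connectedComponentsWithStats(d,connectivity=8)
    for i in range(1,k):
        if st[i][4]>5: print(n,st[i].tolist(),onz(n,*c[i],0.02).round(3)[:2])
s=np.load("s18.npy")
for nm,a,b,(u0,v0,u1,v1) in(("scene",np.load("scene0.npy"),s,(262,202,305,262)),):
    A,B=[cv2.cvtColor(x,cv2.COLOR_RGB2GRAY).astype(np.float32)[v0:v1,u0:u1] for x in(a,b)]
    print(nm,cv2.phaseCorrelate(A,B),abs(A-B).mean())
print(bot.read_state()["time_s"])
```

```text
top [350, 123, 6, 6, 21] [ 0.65  -0.308]
top [342, 125, 6, 6, 22] [ 0.643 -0.281]
top [348, 132, 6, 6, 14] [ 0.619 -0.301]
top [168, 142, 48, 33, 433] [0.561 0.224]
top [345, 142, 6, 5, 15] [ 0.588 -0.29 ]
top [354, 142, 5, 5, 16] [ 0.587 -0.318]
top [149, 151, 34, 50, 885] [0.485 0.324]
top [267, 153, 5, 5, 14] [ 0.562 -0.023]
top [189, 157, 1, 6, 6] [0.553 0.242]
top [0, 160, 315, 224, 34191] [0.067 0.372]
top [257, 167, 6, 2, 9] [0.519 0.006]
top [267, 169, 5, 4, 16] [ 0.508 -0.024]
top [253, 173, 21, 4, 61] [ 0.494 -0.002]
top [277, 174, 5, 2, 10] [ 0.494 -0.057]
top [262, 308, 2, 10, 12] [0.045 0.011]
top [265, 341, 8, 1, 8] [-0.045 -0.005]
top [283, 353, 4, 3, 8] [-0.087 -0.055]
top [286, 367, 4, 4, 12] [-0.132 -0.063]
top [278, 380, 5, 3, 11] [-0.17  -0.038]
scene [60, 0, 67, 62, 2875] [-0.569  0.471]
scene [124, 0, 204, 169, 13743] [-0.001  0.542]
scene [54, 75, 38, 48, 979] [-0.305  0.1  ]
scene [76, 76, 12, 14, 74] [-0.342  0.183]
scene [92, 79, 21, 7, 58] [-0.285  0.224]
scene [103, 89, 14, 4, 36] [-0.234  0.2  ]
scene [93, 94, 43, 31, 519] [-0.141  0.125]
scene [294, 118, 51, 30, 857] [0.455 0.369]
scene [322, 146, 4, 3, 8] [0.503 0.332]
scene [302, 149, 46, 32, 744] [0.531 0.262]
scene [281, 209, 4, 5, 13] [0.512 0.052]
scene [267, 216, 12, 14, 45] [0.507 0.008]
scene [281, 246, 4, 5, 8] [ 0.567 -0.051]
scene [238, 325, 9, 9, 56] [ 0.59  -0.289]
scene [261, 335, 9, 9, 59] [ 0.646 -0.282]
scene [231, 336, 10, 9, 60] [ 0.59  -0.318]
scene [247, 337, 10, 9, 63] [ 0.622 -0.301]
scene [257, 346, 9, 10, 64] [ 0.652 -0.309]
scene ((-0.0365246761073621, -0.1405163539122185), 0.8692655506840459) 7.653876
36.075
```

```bash
python3 -c "
from rig import workorder
print(workorder.hand_in())"
```

```text
the job is handed in; nothing more can be done
None
```

The job is handed in at about 36 s. By my final image checks, all five ferrules are in the steel dish and none spilled, the lens is within about 2 mm of centred over the dish, the scoop is back on its rest about 3 mm from where it started, and nothing else moved.

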